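# Rebuild the filter stack on a bench fume extractor

## Task

Rebuild the filter stack on the leaning spindle of the fume extractor: first the metal spacer ring, down onto the fan head's face; then the filter cassette, grip block outwards, long sides running across the head in line with its level edges, down onto the spacer; last the push-on cap, open end first, down onto the grip block. Lower each part fully home with the gripper, never letting it drop; in the end have everything let go and at rest. Leave the phone, the meter and the small pot where they are.

Things in the scene. Friction and masses are not known exactly. Their poses are not given: they have to be found in the camera images.
- housing: Fume extractor, fixed: foot plate 150 x 150 x 10 mm, above it a grey square fan head 150 x 150 x 55 mm whose grilled face looks up and to the housing's -x (roughly to the robot's left), 30 deg from straight up. Origin: centre of the foot's underside; z up; y along the face's level edges. Face middle 105 mm above the origin; its low (-x) edge 67 mm, its high edge 143 mm above the bench.
- spindle: Steel spindle fixed on the middle of the leaning face, square to it, 71 mm long. Origin: its foot, on the face; z outwards along it (30 deg from vertical, leaning to the housing's -x); y = housing y. Diameter 20 mm from 0 to 19 mm along z, cone to 24, 12 mm from 24 to 66, tapering to 6 mm at 71. Only the spacer fits over the thick part, and not once cassette or cap is on.
- spacer: Aluminium spacer ring standing on end on the bench: 44 mm outside, 24 mm bore right through, 28 mm high, about 85 g (varies), same both ways up. Origin: centre of its underside at the start, z along its bore. Home: resting on the face, taking up 0 to 28 mm along the spindle.
- spacer_center (a point): Middle of the spacer ring, on its axis, 14 mm above the underside. When home it is 14 mm along the spindle's z.
- cassette: Filter cassette lying flat, block up, about 160 g (varies): white frame 84 mm (x) by 112 mm (y), 9 mm thick, grey pleats; in its middle a square grip block 34 x 34 mm, sides parallel to the frame's, from 9 to 31 mm up. 16 mm bore right through. Origin: centre of the underside, z up through the block. Home: underside 28 mm along the spindle, block outwards, y along spindle y, either way round.
- cap: Black round push-on cap standing open end down: 32 mm diameter with 0.5 mm ribs, 34 mm high, about 40 g (varies), blind bore 16 mm diameter, 16 mm deep, in its underside. Slides on loosely: no screwing, no force. Origin: centre of the open underside, z towards the closed end. Home: underside on the grip block, 59 mm along the spindle.
- pot: Bystander: small yellow pot with a white lid, 52 x 52 mm, 38 mm high, loose. Origin: centre of its underside.
- phone: Bystander: white phone lying flat, 70 (x) x 145 (y) x 8 mm, loose. Origin: centre of its underside.
- meter: Bystander: red multimeter lying flat beyond the extractor, 75 (x) x 140 (y) x 46 mm, loose. Origin: centre of its underside.
Things that resemble listed ones, but are neither listed nor needed, are in the scene too. What is shaped like the spacer but orange or purple is not meant. Leave any pink look-alike of the cassette alone.

How it is judged (in metres and radians):
On the way, in this order (a step that is already met when the one before it is completed fails the run):
1. the spacer is fully down on the face, before anything else is on the spindle (z of spacer_center in the frame of spindle between 0.011 and 0.017 m and x of spacer_center in the frame of spindle between -0.004 and 0.004 m and y of spacer_center in the frame of spindle between -0.004 and 0.004 m and angle between the z axis of spacer and the z axis of spindle, either way round below 0.1 rad), for 0.2 s.
2. the cassette is down on the spacer, square with the head (all of step 1 and z of cassette in the frame of spindle between 0.025 and 0.031 m and x of cassette in the frame of spindle between -0.004 and 0.004 m and y of cassette in the frame of spindle between -0.004 and 0.004 m and angle between the z axis of cassette and the z axis of spindle, either way round below 0.1 rad and angle between the y axis of cassette and the y axis of spindle, either way round below 0.2 rad), for 0.2 s.
3. the cap is down on the grip block (all of step 2 and z of cap in the frame of spindle between 0.056 and 0.0625 m and x of cap in the frame of spindle between -0.004 and 0.004 m and y of cap in the frame of spindle between -0.004 and 0.004 m and angle between the z axis of cap and the z axis of spindle, either way round below 0.1 rad), for 0.2 s.
At the end, for the whole second after the job is handed in: All three at rest on the spindle, within 4 mm of its axis in x and y and 0.1 rad of its direction: spacer middle 14 mm, cassette underside 28 mm (both +-3 mm) and cap underside 56 to 62.5 mm along it from the face; cassette long side within 0.2 rad of the spindle y, either way round (all of step 3 and linear speed of each of spacer, cassette, cap below 0.02 m/s); the robot touches nothing.
It fails at once if the phone, the meter or the pot is moved more than 20 mm (distance of any of phone, meter, pot from where it was at the start of the episode above 0.02 m).
It fails at once if a part of the stack is dropped: out of the fingers and faster than 0.4 m/s ((contact force between the fingers and spacer below 0.05 N and linear speed of spacer above 0.4 m/s) or (contact force between the fingers and cassette below 0.05 N and linear speed of cassette above 0.4 m/s) or (contact force between the fingers and cap below 0.05 N and linear speed of cap above 0.4 m/s)).
It also fails if it takes over 72 s, if anything falls off the work surface, if the arm or the gripper's body presses on something with over 40 N, if the wrist force passes 120 N, or if a joint passes its speed limit or range.

## Robot

A 6-joint arm with a two-finger parallel gripper is mounted at the origin on the work surface. World frame = base frame: x ahead of the robot, y to its left, z up, the work surface at z = 0. Lengths are in mm, angles in rad, forces in N, time in s.
With the tool pointing down it reaches from about 300 to 775 mm from the base axis. Payload 14.6 kg.
Tool frame: the origin (TCP) lies between the finger pads; the fingertips stand 19 mm ahead of it and the grasp point (between the pads) is the TCP; z points along the fingers, y is the line along which they close (so a half turn about z gives the same grasp; the last joint's range is limited). The gripper opens to 94 mm and grips with 3 to 60 N. Pads are 16 mm wide; open, the fingers measure 119 mm over their backs; the gripper's body (75 mm by 177 mm) begins 78 mm behind the grasp point.
Start: joints at [1.15, 0.3, 1.521, -0, 1.321, -0.067], TCP at [190.553, 515.925, 224.446] pointing down, gripper open.
Joint ranges: [-3.03, 3.03], [-0.79, 2.21], [0.23, 2.52], [-1.04, 4.18], [0, 3.07], [-2.55, 2.55]. Speed limits (rad/s): [2.22, 2.22, 2.57, 3.14, 3.14, 3.14].

## Interface

Orientations are given as [roll, pitch, yaw] about the fixed x, y, z axes, in that order (R = Rz(yaw) Ry(pitch) Rx(roll)).
In Python, from cell import monitor, imaging, job, find_in, trace gives the robot as it stands. The module is installed in compiled form; this text tells all that it offers.
- The arm moves only by the tool arm_command, never from a script. Its argument "steps" is a list of rows, each a list of 5 numbers: the opening, from 0 (shut) to 1 (fully open), then the shift along the tool's x, y, z in mm, then the turn about the tool's z in degrees. In form: [[gripper, dx, dy, dz, turn], ...]. A call has 1 to 20 rows; each row is the pose to reach, as a shift and turn from the pose commanded when the call began, along the tool's axes at that moment; what a row does not reach only later rows make up. A row lasts 1/8 s, in which the tool goes at most 62.5 mm and 10.7 degrees, less where a joint would pass 70% of its speed; a pose out of reach is approached as far as the arm can. A call with a gripper value outside its range is refused whole. The fingers move at their own pace and stop on an object; "force" is the grip in N (left out, the last holds). Time passes only in rows, so rows that repeat a pose let the fingers close. It gives the time, the measured TCP pose, the force, the opening and the grip force at its end, in the units of the state.
- monitor.read_state(): the state, without advancing time (a new reading comes with each control period).
- imaging.camera(name): name is "side" or "top" or "wrist"; returns a dict with "img" (400x640x3 uint8, red, green, blue), "mtx" (3x3 intrinsics, pixels), "view" (4x4, takes a point from world to camera coordinates). Camera axes: x right, y down, z forward; pixel columns grow to the right and rows downward; lengths in mm; the calibration is good to about 2 mm. A picture is of the moment at which its call begins. There is no depth.
- job.sign_off(): hands the job in; it is judged then, once.
Trained networks look in a picture, given as the dict that the camera call returned (one of the last four; its "shot" number tells which), for a name from the list of things; names that differ only in an ending like _2 or _b are one class to them, and where a whole thing is asked for, a point or a joint stands for the part that bears it (a point fixed in the world has none). Each returns a list of dicts, best first, with "p" (0 to 1); they miss things now and then, are a little off and sometimes report something else, mostly with a low value. They report only what shows in the picture. A call takes as long as a camera call. They do not tell look-alikes from the thing itself.
- find_in(picture, target): "rect" ([centre column, centre row, width, height] in pixels, round what is visible of it).
- trace(picture, target): "region" (400x640 bool, what is visible of it) and "rect" ([centre column, centre row, width, height] in pixels, round what is visible of it).
The state is a dict: "clock": time; "joints": joint angles; "qd": joint speeds; "effort": joint torques, N m; "eef_pos": TCP position; "eef_rot": TCP orientation; "wrist_force": force on the tool from outside, world axes, zero at the start; "moment": the same for the moment, N m; "finger_gap": finger opening in mm; "finger_force": force on a finger pad.
Only numpy, scipy, OpenCV 4.12 (cv2) and the standard library are available. Lean on these libraries where they do the work, as an engineer would, in place of code of your own. Each camera call takes 0.05 s, during which the arm holds its last target. There are 200 camera calls.

## Working session

There is one attempt and no reset: what is moved stays moved. The work goes in short steps, Python scripts to look and compute and a tool call to move; the robot and the scene stay as the last step left them, time stands still between calls to the robot, and variables do not carry over. Pictures are saved under pics/ and viewed, at most 10 in all, crops included, and the job is handed in when it is done.

Besides the shell and the picture viewer there is one more tool, called after "Call:" by a JSON object that holds its "api" and its "payload", one argument or row to a line. arm_command: Moves the arm, as the interface text tells. Its arguments: {"type":"object","properties":{"steps":{"type":"array","items":{"type":"array","items":{"type":"number"}}},"force":{"type":"number"}},"required":["steps"]}

```bash
mkdir -p pics
python3 - <<'E'
from cell import monitor, imaging, find_in, trace
import cv2,numpy as np
s=monitor.read_state(); print({k:np.round(v,3) for k,v in s.items()})
for n in ("top","side"):
    c=imaging.camera(n); cv2.imwrite(f"pics/{n}0.png",c["img"][:,:,::-1])
    print(n,np.round(c["mtx"],1).tolist(),np.round(c["view"],3).tolist())
    for t in ("housing","spindle","spacer","cassette","cap","pot","phone","meter"):
        print(t,[(round(d["p"],2),np.round(d["rect"]).tolist()) for d in find_in(c,t)][:5])
E
```

```text
{'clock': np.float64(0.0), 'joints': array([ 1.15 ,  0.3  ,  1.522, -0.   ,  1.321, -0.067]), 'qd': array([ 0.001,  0.002, -0.001, -0.001, -0.   , -0.001]), 'effort': array([-0.0000e+00, -5.3181e+01, -3.5274e+01,  7.1000e-02,  2.4000e-02,
       -0.0000e+00]), 'eef_pos': array([190.469, 515.706, 223.874]), 'eef_rot': array([-3.14 , -0.   ,  2.788]), 'wrist_force': array([1.176, 0.561, 1.367]), 'moment': array([-0.023,  0.018,  0.02 ]), 'finger_force': np.float64(0.0), 'finger_gap': np.float64(94.206)}
top [[438.0, 0.0, 315.6], [0.0, 438.0, 203.8], [0.0, 0.0, 1.0]] [[-0.027, -0.999, -0.022, 58.633], [-0.982, 0.031, -0.186, 535.387], [0.186, 0.016, -0.982, 1125.138], [0.0, 0.0, 0.0, 1.0]]
housing [(0.72, [335.0, 190.0, 74.0, 67.0])]
spindle [(0.47, [341.0, 174.0, 14.0, 21.0]), (0.47, [336.0, 191.0, 72.0, 65.0])]
spacer [(0.68, [200.0, 170.0, 19.0, 16.0]), (0.46, [235.0, 173.0, 16.0, 12.0]), (0.46, [267.0, 179.0, 16.0, 19.0])]
cassette [(0.92, [230.0, 240.0, 38.0, 41.0]), (0.68, [198.0, 307.0, 50.0, 52.0]), (0.49, [334.0, 190.0, 74.0, 70.0])]
cap [(0.5, [429.0, 163.0, 16.0, 14.0])]
pot []
phone [(0.58, [318.0, 273.0, 58.0, 28.0])]
meter [(0.84, [313.0, 120.0, 56.0, 35.0])]
side [[443.5, 0.0, 320.9], [0.0, 443.5, 198.7], [0.0, 0.0, 1.0]] [[-0.998, -0.068, -0.009, 535.109], [-0.026, 0.485, -0.874, 80.671], [0.064, -0.872, -0.486, 1362.865], [0.0, 0.0, 0.0, 1.0]]
housing [(0.65, [309.0, 202.0, 64.0, 59.0])]
spindle [(0.57, [301.0, 179.0, 12.0, 17.0])]
spacer [(0.78, [286.0, 249.0, 16.0, 15.0]), (0.74, [264.0, 296.0, 22.0, 21.0]), (0.68, [275.0, 270.0, 16.0, 18.0])]
cassette [(0.83, [349.0, 277.0, 47.0, 28.0]), (0.7, [421.0, 303.0, 58.0, 43.0])]
cap []
pot [(0.53, [348.0, 180.0, 15.0, 16.0])]
phone [(0.78, [380.0, 228.0, 29.0, 29.0])]
meter [(0.59, [236.0, 219.0, 40.0, 34.0]), (0.25, [349.0, 279.0, 44.0, 26.0])]
```

Run:
```python
import cv2
a=cv2.imread("pics/top0.png")[90:350,160:500]; b=cv2.imread("pics/side0.png")[140:340,200:470]
cv2.imwrite("pics/top0c.png",cv2.resize(a,None,fx=2.3,fy=2.3,interpolation=cv2.INTER_CUBIC))
cv2.imwrite("pics/side0c.png",cv2.resize(b,None,fx=2.9,fy=2.9,interpolation=cv2.INTER_CUBIC))
```

```text
(no output)
```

View pics/top0c.png

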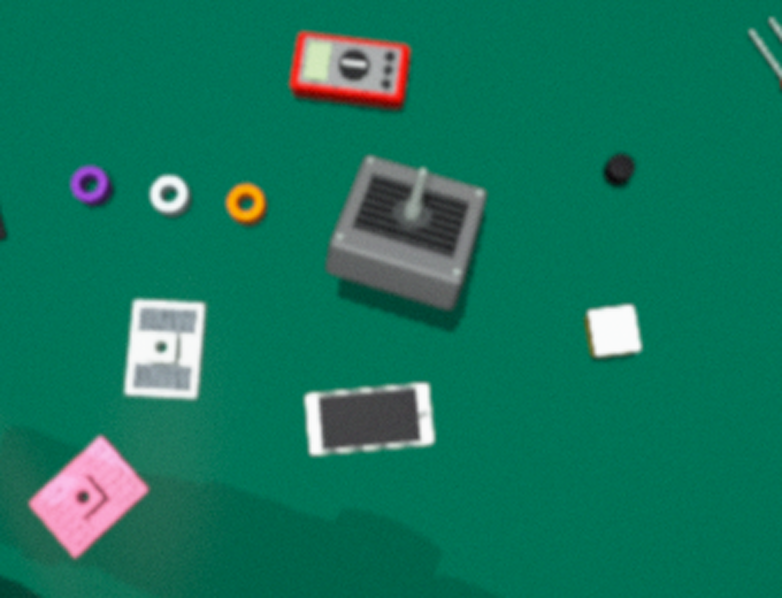

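View pics/side0c.png

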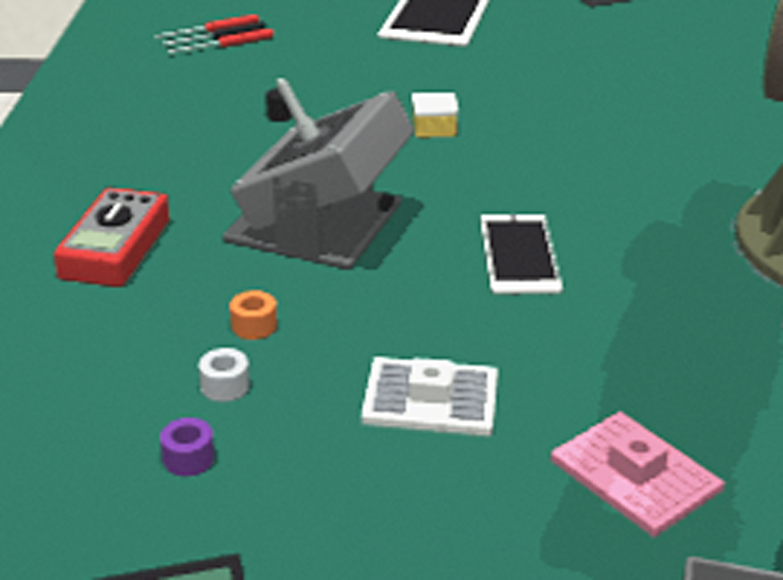

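White ring at top px (234,174) sits between the purple (199,170) and orange (267,178) rings. It is the only aluminium-coloured one, so it is the spacer. The white cassette is at (230,241), with the pink look-alike at (198,307). The cap is at (429,163). The crops already show these enlarged. Next I'll fit the poses.

```bash
cat > h.py <<'E'
import numpy as np,cv2
from cell import monitor, imaging, find_in, trace
from scipy.spatial.transform import Rotation as Ro
from scipy.optimize import minimize
def proj(c,P):
    q=np.asarray(P,float)@c["view"][:3,:3].T+c["view"][:3,3]; q=q@c["mtx"].T; return q[:,:2]/q[:,2:]
def ray(c,uv,z):
    R,t=c["view"][:3,:3],c["view"][:3,3]; o=-R.T@t; d=R.T@np.linalg.solve(c["mtx"],[uv[0],uv[1],1]); return o+d*(z-o[2])/d[2]
def box(a,b,c_,d,e,f): return np.array([[x,y,z] for x in(a,b) for y in(c_,d) for z in(e,f)],float)
def cyl(r,z0,z1,r1=None):
    a=np.linspace(0,2*np.pi,24,endpoint=False); k=lambda r,z:np.c_[r*np.cos(a),r*np.sin(a),0*a+z]
    return np.r_[k(r,z0),k(r if r1 is None else r1,z1)]
L=Ro.from_euler("y",-30,degrees=True).as_matrix()
def onface(P): return np.asarray(P)@L.T+[0,0,105]
HEAD=[box(-75,75,-75,75,0,10),onface(box(-75,75,-75,75,-55,0))]
SPIN=[onface(cyl(10,0,19)),onface(cyl(6,24,66)),onface(cyl(6,66,71,3))]
CAS=[box(-42,42,-56,56,0,9),box(-17,17,-17,17,9,31)]
def place(parts,p):
    R=Ro.from_euler("z",p[2]).as_matrix(); return [q@R.T+[p[0],p[1],p[3] if len(p)>3 else 0] for q in parts]
S=4
def mask(c,parts):
    m=np.zeros((400*S,640*S),np.uint8)
    for q in parts: cv2.fillConvexPoly(m,cv2.convexHull(np.round((proj(c,q)+.5)*S).astype(np.int32)),1)
    return cv2.resize(m.astype(np.float32),(640,400),interpolation=cv2.INTER_AREA)
def fit(cams,regs,parts,p0,d=(15,15,.3)):
    def f(p):
        r=0
        for c,g in zip(cams,regs):
            m=mask(c,place(parts,p)); r+=1-np.minimum(m,g).sum()/np.maximum(m,g).sum()
        return r/len(cams)
    p0=np.array(p0,float); sim=np.array([p0]+[p0+np.eye(3)[i]*d[i] for i in range(3)])
    r=minimize(f,p0,method="Nelder-Mead",options=dict(initial_simplex=sim,xatol=.05,fatol=1e-4)); return r.x,r.fun
def reg(c,t,uv=None):
    L_=trace(c,t)
    if uv is not None: L_=sorted(L_,key=lambda d:np.hypot(d["rect"][0]-uv[0],d["rect"][1]-uv[1]))
    return L_[0]["region"].astype(np.float32),L_[0]["rect"],L_[0]["p"]
E
python3 - <<'E'
from h import *
T=imaging.camera("top");D=imaging.camera("side")
print("spacer",ray(T,(234.5,174),20)[:2].round(1),"side",ray(D,(276,270),14)[:2].round(1))
print("cap",ray(T,(429,163),17)[:2].round(1))
a,ra,pa=reg(T,"housing");b,rb,pb=reg(D,"housing");print(ra,pa,rb,pb)
h0=ray(T,(335,190),80)[:2]
best=min((fit([T,D],[a,b],HEAD,[*h0,y]) for y in np.arange(-3,3.2,.75)),key=lambda r:r[1]);print("head",best)
best2=min((fit([T,D],[a,b],HEAD+SPIN,[*best[0][:2],y]) for y in (best[0][2],best[0][2]+1.57,best[0][2]-1.57,best[0][2]+3.14)),key=lambda r:r[1]);print("head+spin",best2)
p=best2[0]
for c,n in((T,"spindle"),(D,"spindle")):
    for d in trace(c,n)[:2]: print(n,d["p"],d["rect"])
    print("pred tip/foot",proj(c,place([onface([[0,0,71],[0,0,0]])],p)[0]).round(1).tolist())
a,ra,pa=reg(T,"cassette",(230,241));b,rb,pb=reg(D,"cassette",(349,277))
c0=ray(T,(230,241),5)[:2]
for y in(0,1.57):print("cas",fit([T,D],[a,b],CAS,[*c0,y]))
for t,n,uv in((T,"spacer",(234,174)),(D,"spacer",(275,270))):
    print(reg(t,n,uv)[1:])
E
```

```text
spacer [634.7 268.6] side [634.6 275.8]
cap [ 649.3 -276.6]
[334.4, 191.6, 73.5, 67.7] 0.84 [310.6, 202.8, 60.5, 61.8] 0.88
head (array([581.96609965, -20.51009757,  -3.48078321]), np.float64(0.08927202224731445))
head+spin (array([581.96609965, -20.51009757,  -3.48078321]), np.float64(0.08089882135391235))
spindle 0.67 [338.9, 175.3, 9.9, 19.7]
pred tip/foot [[344.4, 162.6], [339.3, 181.9]]
spindle 0.44 [277.4, 269.4, 20.6, 14.1]
pred tip/foot [[295.2, 167.0], [306.3, 187.0]]
cas (array([4.47414408e+02, 2.74099353e+02, 3.92692148e-01]), np.float64(0.664132833480835))
cas (array([447.3239853 , 276.56850364,   1.50053177]), np.float64(0.5392436981201172))
([233.3, 171.3, 18.8, 13.5], 0.45)
([276.7, 271.4, 16.0, 17.0], 0.73)
```

Call:
{"api": "arm_command", "payload": {
  "steps": [
    [1, -501, -76, 84, 0],
    [1, -501, -76, 84, 0],
    [1, -501, -76, 84, 0],
    [1, -501, -76, 84, 0],
    [1, -501, -76, 84, 0],
    [1, -501, -76, 84, 0],
    [1, -501, -76, 84, 0],
    [1, -501, -76, 84, 0],
    [1, -501, -76, 84, 0],
    [1, -501, -76, 84, 0],
    [1, -501, -76, 84, 0],
    [1, -501, -76, 84, 0],
    [1, -501, -76, 84, 0],
    [1, -501, -76, 84, 0]
  ]
}}

```text
clock: 3.15
eef_pos: [634.0, 271.4, 140.7]
eef_rot: [3.141, 0.0, 2.788]
wrist_force: [-0.1, 0.0, -0.5]
finger_gap: 94.3
finger_force: 0.0
```

```bash
cat >> h.py <<'E'
def tool(s=None):
    s=s or monitor.read_state(); return np.array(s["eef_pos"]),Ro.from_euler("xyz",s["eef_rot"]).as_matrix(),s
def goto(P):  # shift in tool axes to world point
    p,R,s=tool(); return (R.T@(np.array(P)-p)).round(1)
E
python3 - <<'E'
from h import *
W=imaging.camera("wrist");cv2.imwrite("pics/w1.png",W["img"][:,:,::-1])
print(tool()[0],tool()[2]["eef_rot"],tool()[2]["wrist_force"])
v=W["view"];print((-v[:3,:3].T@v[:3,3]).round(1),v[:3,:3].round(2).tolist(),W["mtx"].round(1).tolist())
for d in trace(W,"spacer"): print(d["p"],np.round(d["rect"],1), ray(W,d["rect"][:2],28)[:2].round(1),W["img"][d["region"]].mean(0).round())
E
```

```text
[634.04597242 271.25382424 140.5912443 ] [3.14149244e+00 9.54209752e-05 2.78808114e+00] [-0.31367667 -0.13384495 -0.21789088]
[572.1 294.  300.8] [[0.35, 0.94, 0.0], [0.91, -0.34, 0.23], [0.21, -0.08, -0.97]] [[303.1, 0.0, 321.2], [0.0, 303.1, 196.7], [0.0, 0.0, 1.0]]
0.76 [225.3 210.8  50.5  46.6] [613.9 183. ] [211. 134.  45.]
0.65 [422.8 174.3  53.1  52. ] [644.7 365.6] [186. 114. 205.]
0.61 [320.9 194.   44.3  50. ] [629.8 272.4] [217. 222. 222.]
```

View pics/w1.png

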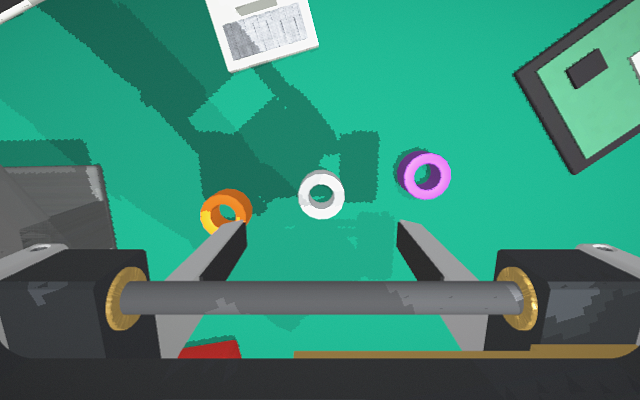

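Run:
```python
from h import *
W=imaging.camera("wrist");g,r,p=reg(W,"spacer",(321,194));print(r,p)
f=fit([W],[g],[cyl(22,0,28)],[630,272,0],(5,5,.01));print(f)
# bore centre top
print("goto",goto([f[0][0],f[0][1],23.5]))
W=imaging.camera("wrist");g,r,p=reg(W,"cassette",(265,30));print(r,p)
```

```text
[320.1, 192.9, 48.2, 50.4] 0.94
(array([ 6.31431191e+02,  2.71664719e+02, -1.76456069e-03]), np.float64(0.19781053066253662))
goto [  2.8  -0.4 116.9]Traceback (most recent call last):
  File "<stdin>", line 6, in <module>
  File "h.py", line 36, in reg
    return L_[0]["region"].astype(np.float32),L_[0]["rect"],L_[0]["p"]
           ~~^^^
IndexError: list index out of range
```

Call:
{"api": "arm_command", "payload": {
  "steps": [
    [0.72, 3, -0.4, 60, 0],
    [0.72, 3, -0.4, 100, 0],
    [0.72, 3, -0.4, 117, 0],
    [0.72, 3, -0.4, 117, 0],
    [0, 3, -0.4, 117, 0],
    [0, 3, -0.4, 117, 0],
    [0, 3, -0.4, 117, 0],
    [0, 3, -0.4, 117, 0],
    [0, 3, -0.4, 117, 0],
    [0, 3, -0.4, 117, 0]
  ],
  "force": 15
}}

```text
clock: 4.7
eef_pos: [631.7, 271.9, 24.5]
eef_rot: [3.141, 0.001, 2.788]
wrist_force: [-0.8, -0.4, 6.1]
finger_gap: 43.8
finger_force: 15.0
```

Call:
{"api": "arm_command", "payload": {
  "steps": [
    [0, 0, 0, -60, 0],
    [0, 0, 0, -120, 0],
    [0, -20, -40, -180, 0],
    [0, -53, -240, -206, 0],
    [0, -53, -240, -206, 0],
    [0, -53, -240, -206, 0],
    [0, -53, -240, -206, 0],
    [0, -53, -240, -206, 0],
    [0, -53, -240, -206, 0],
    [0, -53, -240, -206, 0]
  ]
}}

```text
clock: 5.95
eef_pos: [597.8, 29.3, 229.1]
eef_rot: [-3.141, -0.001, 2.789]
wrist_force: [0.7, -0.3, -0.4]
finger_gap: 43.4
finger_force: 15.0
```

Run:
```python
from h import *
W=imaging.camera("wrist");cv2.imwrite("pics/w2.png",W["img"][:,:,::-1])
p,R,s=tool();print(p,s["eef_rot"],s["wrist_force"],s["finger_gap"])
for d in trace(W,"spindle"): print(d["p"],np.round(d["rect"],1))
print("pred",proj(W,place([onface([[0,0,71],[0,0,24],[0,0,0],[75,75,0],[75,-75,0],[-75,75,0],[-75,-75,0]])],[582,-20.5,2.802])[0]).round(1).tolist())
```

```text
[597.81836311  29.23200327 229.07048658] [-3.14147698e+00 -5.79514495e-04  2.78909440e+00] [-0.40803411  0.11447741 -0.55786866] 43.18601876856824
0.67 [266.1 213.5  25.8  61. ]
pred [[256.3, 259.8], [264.1, 216.5], [267.3, 198.3], [160.5, 131.2], [349.1, 128.5], [210.1, 247.1], [342.3, 245.4]]
```

View pics/w2.png

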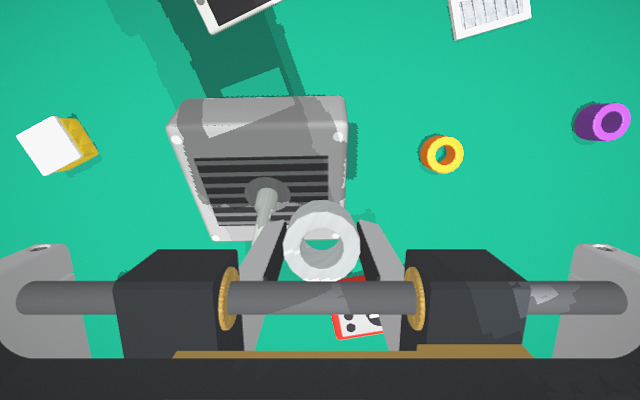

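Run:
```python
from h import *
W=imaging.camera("wrist")
L_=trace(W,"housing");print([(d["p"],np.round(d["rect"])) for d in L_])
g=L_[0]["region"].astype(np.float32)
s=trace(W,"spindle")[0]["region"]
V=np.zeros((400,640),np.float32);V[:212,:352]=1
def f(p):
    m=mask(W,place(HEAD+SPIN,p))*V; return 1-np.minimum(m,g*V).sum()/np.maximum(m,g*V).sum()
for p0 in ([582,-20.5,2.802],[578,-18,2.82]):
    r=minimize(f,p0,method="Nelder-Mead",options=dict(initial_simplex=np.array([p0]*4)+np.vstack([[0,0,0],np.diag([6,6,.08])])));print(r.x,r.fun)
p=r.x
ys=np.where(s.any(1))[0];print("spindle rows",[(y,np.where(s[y])[0][[0,-1]].tolist()) for y in ys[::6]])
print("pred",proj(W,place([onface([[0,0,71],[0,0,24],[0,0,0],[0,10,0],[0,-10,0],[10,0,0]])],p)[0]).round(1).tolist())
```

```text
[(0.81, array([260., 168., 182., 147.]))]Traceback (most recent call last):
  File "<stdin>", line 5, in <module>
IndexError: list index out of range
```

Run:
```python
from h import *
W=imaging.camera("wrist")
g=trace(W,"housing")[0]["region"].astype(np.float32)
V=np.zeros((400,640),np.float32);V[:212,:352]=1
def f(p):
    m=mask(W,place(HEAD+SPIN,p))*V; return 1-np.minimum(m,g*V).sum()/np.maximum(m,g*V).sum()
for p0 in ([582,-20.5,2.802],[578,-18,2.82]):
    r=minimize(f,p0,method="Nelder-Mead",options=dict(initial_simplex=np.array([p0]*4)+np.vstack([[0,0,0],np.diag([6,6,.08])])));print(r.x,r.fun)
    p=r.x
    print("pred",proj(W,place([onface([[0,0,71],[0,0,24],[0,0,0],[0,10,0],[0,-10,0],[10,0,0]])],p)[0]).round(1).tolist())
for d in trace(W,"spindle")[:1]:
    s=d["region"];ys=np.where(s.any(1))[0];print("spindle rows",[(int(y),np.where(s[y])[0][[0,-1]].tolist()) for y in ys[::6]])
```

```text
[580.19954372 -19.12572662   2.80919203] 0.04750204086303711
pred [[258.3, 256.9], [265.5, 213.9], [268.6, 195.8], [258.2, 196.0], [279.0, 195.6], [267.1, 188.0]]
[580.24965012 -18.09673901   2.81198078] 0.04864764213562012
pred [[259.6, 256.6], [266.6, 213.5], [269.6, 195.5], [259.2, 195.7], [280.0, 195.2], [268.1, 187.7]]
spindle rows [(187, [265, 269]), (193, [258, 277]), (199, [257, 277]), (205, [256, 277]), (211, [258, 275]), (217, [258, 271]), (223, [257, 267]), (229, [256, 261]), (235, [254, 258])]
```

Call:
{"api": "arm_command", "payload": {
  "steps": [
    [0, 0, 0, 50, 0],
    [0, 0, 0, 80, 0],
    [0, 0, 0, 84, 0],
    [0, 0, 0, 84, 0]
  ],
  "force": 15
}}

```text
clock: 6.85
eef_pos: [598.3, 28.2, 146.6]
eef_rot: [3.141, 0.001, 2.788]
wrist_force: [0.1, 0.2, -0.6]
finger_gap: 43.2
finger_force: 15.0
```

Call:
{"api": "arm_command", "payload": {
  "steps": [
    [0, 0, 0, 0, 0],
    [0, 0, 0, 2, 0],
    [0, 0, 0, 4, 0],
    [0, 0, 0, 6, 0],
    [0, 0, 0, 8, 0],
    [0, 0, 0, 10, 0],
    [0, 0, 0, 11, 0],
    [0, 0, 0, 12, 0],
    [0, 0, 0, 13, 0],
    [0, 0, 0, 13, 0]
  ],
  "force": 4
}}

```text
clock: 8.1
eef_pos: [597.8, 28.3, 132.3]
eef_rot: [3.142, -0.0, 2.788]
wrist_force: [2.0, -2.7, 1.5]
finger_gap: 43.8
finger_force: 4.0
```

Run:
```python
from h import *
D=imaging.camera("side");T=imaging.camera("top")
p,R,s=tool();print(p,s["wrist_force"],s["moment"],s["finger_gap"],s["finger_force"])
u=proj(D,[p])[0];print(u)
x,y=u.round().astype(int)
cv2.imwrite("pics/s3.png",cv2.resize(D["img"][y-55:y+55,x-70:x+70,::-1],None,fx=5,fy=5,interpolation=cv2.INTER_CUBIC))
```

```text
[597.75481866  28.31660969 132.34937531] [ 2.22188685 -2.75684186  0.74100411] [-0.47352942 -0.52171536  0.0526909 ] 43.49463978678602 3.998788775643334
[299.12038953 186.28880981]
```

View pics/s3.png

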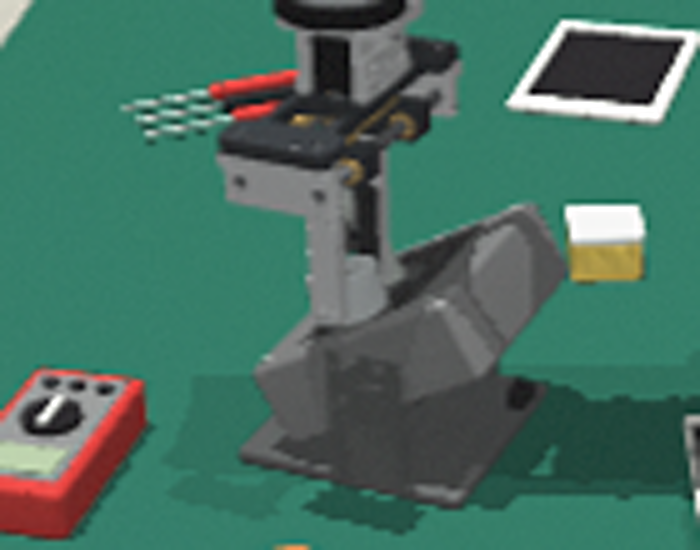

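Call:
{"api": "arm_command", "payload": {
  "steps": [
    [0, 0, 0, 0, 0],
    [0, 0, 0, 0, 0],
    [0, -2, 0, -20, 0],
    [0, -4, 0, -60, 0],
    [0, -4, 0, -90, 0],
    [0, -4, 0, -90, 0],
    [0, -4, 0, -90, 0]
  ],
  "force": 25
}}

```text
clock: 9.07
eef_pos: [600.9, 27.0, 220.8]
eef_rot: [-3.141, -0.003, 2.788]
wrist_force: [-0.6, -0.6, -1.5]
finger_gap: 42.9
finger_force: 25.0
```

```bash
cat >> h.py <<'E'
YAW=2.807
def tilted(parts,p,tilt,q=0):  # p: world position of part origin; tilt towards housing -x about housing y
    R=Ro.from_euler("z",YAW).as_matrix()@Ro.from_euler("y",-tilt).as_matrix(); return [a@R.T+p for a in parts]
def fit_tilt(W,g,parts,h,V=None,t0=.4,inner=None):
    # part held: origin lies h below pivot (TCP) along its axis; unknown along-x shift a, height shift b, tilt
    p,R,s=tool(); xh=np.array([np.cos(YAW),np.sin(YAW),0]); yh=np.array([-np.sin(YAW),np.cos(YAW),0])
    def org(v): 
        t=v[0]; ax=-np.sin(t)*xh+np.cos(t)*np.array([0,0,1]); return p+v[1]*xh+v[2]*yh+[0,0,v[3]]-h*ax
    def f(v):
        m=mask(W,tilted(parts,org(v),v[0]))
        if inner is not None: m=m*(1-sum(mask(W,tilted([k],org(v),v[0])) for k in inner)).clip(0,1)
        if V is not None: m=m*V
        k=g if V is None else g*V
        return 1-np.minimum(m,k).sum()/np.maximum(m,k).sum()+1e-3*(abs(v[1])+abs(v[2])+abs(v[3]))
    best=None
    for t in (0.,.25,.5):
        v0=np.array([t,0,0,0.]); sim=np.vstack([v0,v0+np.diag([.15,4,3,4])])
        r=minimize(f,v0,method="Nelder-Mead",options=dict(initial_simplex=sim,xatol=.01,fatol=1e-4))
        if best is None or r.fun<best.fun: best=r
    return best.x.round(3),best.fun,org(best.x).round(1)
E
python3 - <<'E'
from h import *
W=imaging.camera("wrist");g,r,pp=reg(W,"spacer",(320,240));print(r,pp)
p,R,s=tool();print(p,s["wrist_force"])
print(fit_tilt(W,g,[cyl(22,0,28)],16))
x,y=np.round(r[:2]).astype(int)
cv2.imwrite("pics/w4.png",cv2.resize(W["img"][y-70:y+70,x-90:x+90,::-1],None,fx=4,fy=4,interpolation=cv2.INTER_CUBIC))
E
```

```text
[321.1, 242.6, 77.4, 83.6] 0.87
[600.97694419  26.92303212 220.73306066] [-0.33755814 -0.11877331 -1.45589819]
(array([ 0.604, -4.356, -0.033, -8.56 ]), np.float64(0.07284158329816375), array([596.5,  28.5, 199. ]))
```

View pics/w4.png

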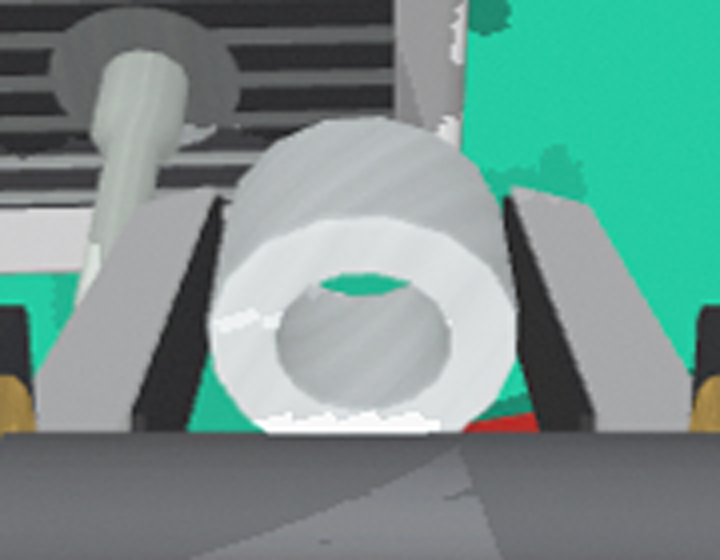

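Run:
```python
from h import *
W=imaging.camera("wrist");g,r,pp=reg(W,"spacer",(320,240));print(r,pp)
V=np.zeros((400,640),np.float32);V[:279]=1
v,e,o=fit_tilt(W,g,[cyl(22,0,28)],16,V);print(v,e,o)
p,R,s=tool();xh=np.array([np.cos(YAW),np.sin(YAW),0]);ax=-.5*xh+[0,0,.866]
F=np.array([580,-20,105.])
for d in (85,0):
    print(d,"shift",(R.T@(F+ax*d-o)).round(1))
```

```text
[320.9, 242.3, 76.3, 79.1] 0.74
[  0.117  -3.34    0.286 -10.33 ] 0.04647702593310834 [602.5  26.1 195. ]
85 shift [-37.4 -50.2  16.4]
0 shift [  5. -51.  90.]
```

Run:
```python
from h import *
W=imaging.camera("wrist");p,R,s=tool();xh=np.array([np.cos(YAW),np.sin(YAW),0]);
print(p,s["clock"])
a=np.linspace(0,2*np.pi,72);C=np.c_[12*np.cos(a),12*np.sin(a),0*a]
for t in (.1,.2,.3,.4,.5,.55,.6,.7):
    # solve for top centre (x_h shift, z) with y from tcp s.t. bore center px = (321.7,258), width 43
    best=None
    for q in (4,7,10,12,14):  # axial distance pivot->top
        pass
    def res(v):
        c=p+v[0]*xh+[0,0,v[1]]; u=proj(W,tilted([C],c,t)[0]); lo,hi=u.min(0),u.max(0); return ((lo[1]+hi[1])/2-258)**2+(hi[0]-lo[0]-43)**2
    r=minimize(res,[-5,2],method="Nelder-Mead");c=p+r.x[0]*xh+[0,0,r.x[1]]
    u=proj(W,tilted([C],c,t)[0]);h=np.ptp(u,axis=0)
    print(t,"top offset xh,z",r.x.round(1),"px size",h.round(1),"cx",u[:,0].mean().round(1),"rms",round(r.fun,3))
```

```text
[601.31577572  26.85934488 221.5292391 ] 9.325
0.1 top offset xh,z [-6.3  3. ] px size [43.  37.9] cx 321.9 rms 0.0
0.2 top offset xh,z [-6.3  3. ] px size [43.  35.5] cx 321.9 rms 0.0
0.3 top offset xh,z [-6.4  3. ] px size [43.  32.7] cx 321.9 rms 0.0
0.4 top offset xh,z [-6.4  3. ] px size [43.  29.6] cx 321.9 rms 0.0
0.5 top offset xh,z [-6.4  2.9] px size [43.  26.3] cx 321.9 rms 0.0
0.55 top offset xh,z [-6.4  2.9] px size [43.  24.5] cx 321.9 rms 0.0
0.6 top offset xh,z [-6.4  2.9] px size [43.  22.6] cx 321.9 rms 0.0
0.7 top offset xh,z [-6.4  2.8] px size [43.  18.8] cx 321.9 rms 0.0
```

Call:
{"api": "arm_command", "payload": {
  "steps": [
    [0, 4, 0, 50, 0],
    [0, 4, 0, 80, 0],
    [0, 4, 0, 83, 0],
    [0, 4, 0, 83, 0]
  ]
}}

```text
clock: 9.82
eef_pos: [598.3, 28.2, 140.5]
eef_rot: [3.141, 0.001, 2.788]
wrist_force: [0.1, 0.3, -0.1]
finger_gap: 43.1
finger_force: 25.0
```

Call:
{"api": "arm_command", "payload": {
  "steps": [
    [0, 0, 0, 0, 0],
    [0, 0, 0, 2, 0],
    [0, 0, 0, 4, 0],
    [0, 0, 0, 6, 0],
    [0, 0, 0, 7, 0],
    [0, 0, 0, 7, 0]
  ],
  "force": 4
}}

```text
clock: 10.58
eef_pos: [597.8, 28.2, 132.4]
eef_rot: [-3.142, 0.0, 2.788]
wrist_force: [-0.1, -0.5, -0.4]
finger_gap: 44.2
finger_force: 4.0
```

Call:
{"api": "arm_command", "payload": {
  "steps": [
    [0, 0, 0, 1, 0],
    [0, 0, 0, 2, 0],
    [0, 0, 0, 2, 0]
  ]
}}

```text
clock: 10.95
eef_pos: [597.9, 28.1, 130.5]
eef_rot: [-3.142, 0.0, 2.788]
wrist_force: [1.1, -2.1, 0.6]
finger_gap: 43.4
finger_force: 4.0
```

Call:
{"api": "arm_command", "payload": {
  "steps": [
    [0, 0, 0, 1, 0],
    [0, 0, 0, 2, 0],
    [0, 0, 0, 2, 0]
  ]
}}

```text
clock: 11.32
eef_pos: [597.8, 28.2, 128.4]
eef_rot: [-3.142, 0.0, 2.788]
wrist_force: [2.2, -1.8, 1.1]
finger_gap: 43.6
finger_force: 4.0
```

Call:
{"api": "arm_command", "payload": {
  "steps": [
    [0, 0, 0, 1, 0],
    [0, 0, 0, 2, 0],
    [0, 0, 0, 2, 0]
  ]
}}

```text
clock: 11.7
eef_pos: [597.9, 28.3, 126.9]
eef_rot: [3.141, 0.0, 2.788]
wrist_force: [-0.5, -1.4, 4.9]
finger_gap: 42.9
finger_force: 6.0
```

```bash
cat > bore.py <<'E'
from h import *
# fit top annulus tilt: maximise contrast using edges of top ellipse -> compare model of (annulus, side, hole) mean-colour residual
def bore(h_top=None,parts=(22,28,12),tmax=.7,rows=279,uv=(320,240),name="spacer"):
    W=imaging.camera("wrist");p,R,s=tool();xh=np.array([np.cos(YAW),np.sin(YAW),0]);yh=np.array([-np.sin(YAW),np.cos(YAW),0])
    img=cv2.cvtColor(W["img"],cv2.COLOR_RGB2GRAY).astype(np.float32);g=reg(W,name,uv)[0]
    ro,H,ri=parts
    V=np.zeros((400,640),np.float32);V[:rows]=1
    def f(v):
        t=v[0];c=p+v[1]*xh+v[2]*yh+[0,0,v[3]]
        top=mask(W,tilted([cyl(ro,0,0)],c,t));al=mask(W,tilted([cyl(ro,-H,0)],c,t))
        e=1-(np.minimum(al,g)*V).sum()/(np.maximum(al,g)*V).sum()
        k=top
        if ri: k=top-mask(W,tilted([cyl(ri,0,0)],c,t))
        A=(k>.9)&(V>0);B=(al-top>.9)&(V>0)
        if A.sum()<50 or B.sum()<20: return 5
        n=(img[A].var()*A.sum()+img[B].var()*B.sum())/(A.sum()+B.sum())
        return 2*e+n/img[A|B].var()
    best=None
    for t in (.1,.3,.5):
        v0=np.array([t,-6,0,3.]);r=minimize(f,v0,method="Nelder-Mead",options=dict(initial_simplex=np.vstack([v0,v0+np.diag([.12,4,2,3])]),xatol=.01,fatol=1e-4))
        if best is None or r.fun<best.fun: best=r
    return best.x.round(2),best.fun,W
E
python3 - <<'E'
from bore import *
v,e,W=bore();print(v,e);print(tool()[0])
E
```

```text
[  0.44 -12.43   0.57  -2.46] 0.45424003564428067
[597.88033752  28.29705613 126.86262108]
```

Call:
{"api": "arm_command", "payload": {
  "steps": [
    [0, 0, 0, 0, 0],
    [0, 0, 0, 0, 0],
    [0, -10, 0, -20, 0],
    [0, -10, 0, -60, 0],
    [0, -10, 0, -93, 0],
    [0, -10, 0, -93, 0],
    [0, -10, 0, -93, 0],
    [0, -10, 0, -93, 0]
  ],
  "force": 25
}}

```text
clock: 12.8
eef_pos: [606.7, 24.9, 217.8]
eef_rot: [-3.141, -0.003, 2.788]
wrist_force: [0.5, 0.2, -1.3]
finger_gap: 43.0
finger_force: 25.0
```

Run:
```python
from bore import *
v,e,W=bore();print(v,e);p,R,s=tool();print(p,s["clock"])
cv2.imwrite("pics/w5.png",cv2.resize(W["img"][80:320,200:440,::-1],None,fx=2.5,fy=2.5,interpolation=cv2.INTER_CUBIC))
for d in trace(W,"spindle")[:1]:
    s=d["region"];ys=np.where(s.any(1))[0];print("spindle rows",[(int(y),np.where(s[y])[0][[0,-1]].tolist()) for y in ys[::5]])
P=place([onface([[0,0,71],[0,0,66],[0,0,24],[0,0,19],[0,0,0]])],[580,-20,YAW])[0];print(proj(W,P).round(1).tolist())
```

```text
[  0.46 -12.5    0.55  -3.37] 0.4403610998129203
[606.90574416  24.80724406 218.34275428] 12.9
spindle rows [(180, [261, 269]), (185, [256, 276]), (190, [255, 276]), (195, [254, 275]), (200, [253, 275]), (205, [256, 273]), (210, [255, 269]), (215, [254, 268]), (220, [253, 267]), (225, [252, 264]), (230, [251, 261]), (235, [250, 258]), (240, [249, 255]), (245, [249, 252])]
[[254.0, 251.8], [255.0, 246.4], [262.3, 207.3], [263.1, 203.2], [265.8, 188.8]]
```

View pics/w5.png

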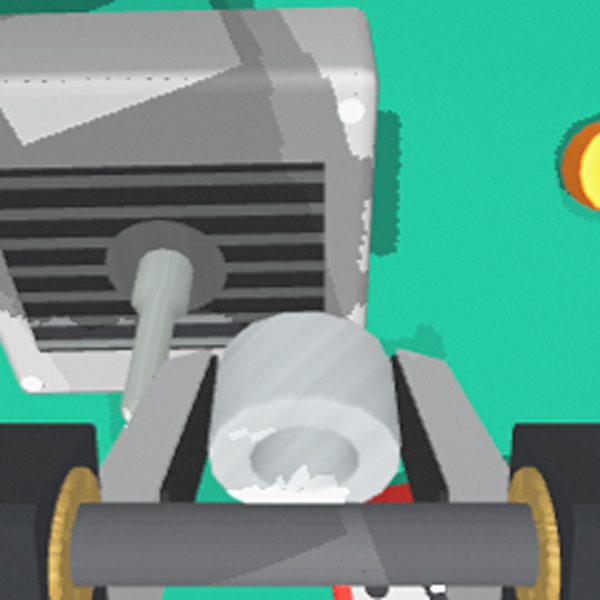

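```bash
cat >> h.py <<'E'
H0=np.array([580.,-20,105])
def hw(X,Y,Z):
    c,s=np.cos(YAW),np.sin(YAW); return H0+[X*c-Y*s,X*s+Y*c,Z]
E
python3 - <<'E'
from h import *
for d in (84,40,24,0): print(d,goto(hw(-.5*d-1,-.5,.866*d+26.5)))
E
```

```text
84 [-33.2 -50.   14.4]
40 [-11.3 -50.5  52.5]
24 [ -3.3 -50.6  66.4]
0 [  8.7 -50.8  87.2]
```

Call:
{"api": "arm_command", "payload": {
  "steps": [
    [0, -33, -20, 0, 0],
    [0, -33, -50, 5, 0],
    [0, -33, -50, 14, 0],
    [0, -33, -50, 14, 0],
    [0, -33, -50, 14, 0]
  ]
}}

```text
clock: 13.58
eef_pos: [621.0, -32.8, 205.6]
eef_rot: [3.141, 0.0, 2.789]
wrist_force: [0.5, 0.3, -0.3]
finger_gap: 42.8
finger_force: 25.0
```

Run:
```python
from bore import *
v,e,W=bore();print(v,e);p,R,s=tool();print(p,s["clock"],s["wrist_force"])
cv2.imwrite("pics/w6.png",cv2.resize(W["img"][80:320,200:440,::-1],None,fx=2.5,fy=2.5,interpolation=cv2.INTER_CUBIC))
P=np.array([hw(-.5*d,0,.866*d) for d in (71,66,24,19,0)]);print(proj(W,P).round(1).tolist())
```

```text
[  0.46 -12.5    0.46  -3.17] 0.4068476680052626
[621.01156436 -32.90585593 205.7872629 ] 13.675 [ 0.58985285  0.19588069 -1.09065277]
[[319.3, 213.3], [319.2, 208.1], [319.0, 170.6], [318.9, 166.7], [318.8, 153.1]]
```

View pics/w6.png

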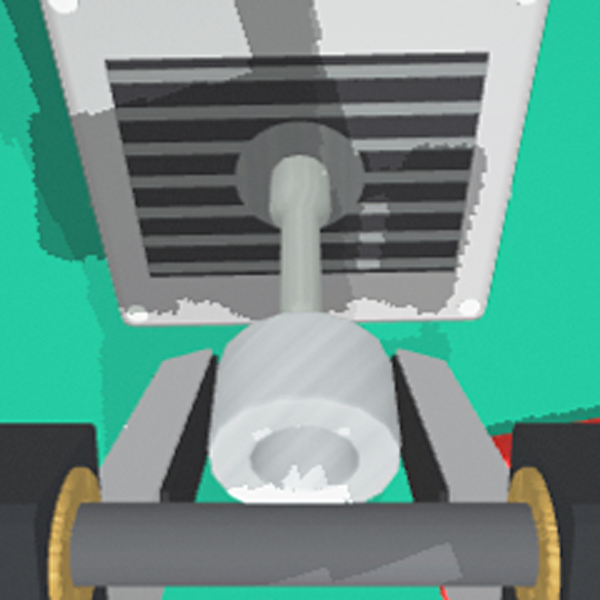

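Call:
{"api": "arm_command", "payload": {
  "steps": [
    [0, 5, -0.8, 8.7, 0],
    [0, 8, -0.8, 13.9, 0],
    [0, 11, -0.8, 19, 0],
    [0, 14, -0.8, 24.2, 0],
    [0, 18, -0.8, 31.2, 0],
    [0, 22, -0.8, 38.1, 0],
    [0, 22, -0.8, 38.1, 0]
  ]
}}

```text
clock: 14.55
eef_pos: [599.5, -26.6, 166.7]
eef_rot: [-3.141, -0.001, 2.788]
wrist_force: [0.4, -0.3, -1.3]
finger_gap: 43.1
finger_force: 25.0
```

Run:
```python
from bore import *
v,e,W=bore();print(v,e);p,R,s=tool();print(p,s["clock"],s["wrist_force"],s["moment"])
cv2.imwrite("pics/w7.png",cv2.resize(W["img"][80:320,200:440,::-1],None,fx=2.5,fy=2.5,interpolation=cv2.INTER_CUBIC))
```

```text
[  0.44 -11.21   0.47  -1.16] 0.5824059383891833
[599.98434558 -26.71400524 167.49506457] 14.65 [-0.21291553  0.11220133 -0.30849034] [0.01920422 0.00762319 0.02844702]
```

View pics/w7.png

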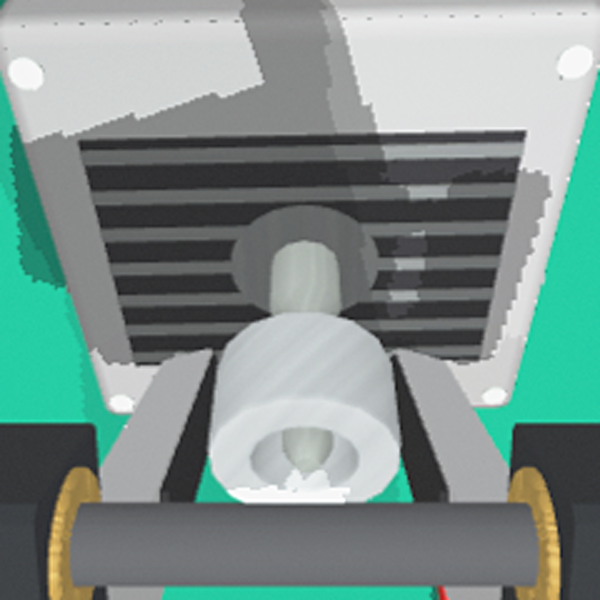

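Call:
{"api": "arm_command", "payload": {
  "steps": [
    [0, 4, 0, 6.9, 0],
    [0, 8, 0, 13.9, 0],
    [0, 10, 0, 17.3, 0],
    [0, 12, 0, 20.8, 0],
    [0, 14, 0, 24.2, 0],
    [0, 14, 0, 24.2, 0]
  ],
  "force": 10
}}

```text
clock: 15.4
eef_pos: [586.8, -21.9, 142.8]
eef_rot: [-3.142, 0.0, 2.788]
wrist_force: [2.2, 0.9, -5.2]
finger_gap: 43.2
finger_force: 10.0
```

Call:
{"api": "arm_command", "payload": {
  "steps": [
    [0, 1, 0, 1.7, 0],
    [0, 2, 0, 3.5, 0],
    [0, 3, 0, 5.2, 0],
    [0, 3, 0, 5.2, 0]
  ]
}}

```text
clock: 15.9
eef_pos: [584.3, -20.9, 138.1]
eef_rot: [3.141, 0.001, 2.788]
wrist_force: [5.6, -0.8, -2.9]
finger_gap: 43.3
finger_force: 10.0
```

Call:
{"api": "arm_command", "payload": {
  "steps": [
    [0, 0.5, 0, 1, 0],
    [0, 1, 0, 2, 0],
    [0, 1.5, 0, 3, 0],
    [0, 1.5, 0, 3, 0]
  ],
  "force": 6
}}

```text
clock: 16.4
eef_pos: [582.6, -20.3, 134.9]
eef_rot: [3.142, 0.0, 2.788]
wrist_force: [5.1, -1.1, -1.3]
finger_gap: 43.0
finger_force: 6.0
```

Call:
{"api": "arm_command", "payload": {
  "steps": [
    [0, -0.5, 0, 1, 0],
    [0, -0.5, 0, 2, 0],
    [0, 0, 0, 3.5, 0],
    [0, 0.3, 0, 5, 0],
    [0, 0.3, 0, 5, 0]
  ],
  "force": 5
}}

```text
clock: 17.02
eef_pos: [582.1, -20.2, 129.8]
eef_rot: [-3.141, -0.0, 2.788]
wrist_force: [-0.6, -0.3, -1.2]
finger_gap: 43.1
finger_force: 5.0
```

Call:
{"api": "arm_command", "payload": {
  "steps": [
    [0, 0.5, 0, 1, 0],
    [0, 0.8, 0, 2, 0],
    [0, 1, 0, 3, 0],
    [0, 1, 0, 3, 0]
  ]
}}

```text
clock: 17.52
eef_pos: [581.4, -19.9, 127.2]
eef_rot: [3.142, 0.0, 2.788]
wrist_force: [-1.1, -0.4, 2.0]
finger_gap: 43.1
finger_force: 5.8
```

Run:
```python
from bore import *
v,e,W=bore();print(v,e);p,R,s=tool();print(p,s["clock"],s["wrist_force"])
c,sn=np.cos(YAW),np.sin(YAW);xh=np.array([c,sn,0]);yh=np.array([-sn,c,0])
q=p+v[1]*xh+v[2]*yh+[0,0,v[3]]-H0;X,Y,Z=q@xh,q@yh,q[2];print("top in spindle frame",.866*X+.5*Z,Y,-.5*X+.866*Z)
```

```text
[  0.36 -10.72   0.46   2.59] 0.7221352384469464
[581.42905881 -19.87449969 127.11874475] 17.625 [ 0.22867042 -0.39773378  1.91069776]
top in spindle frame 1.9376075530045913 -0.12782125825988938 27.412071349382476
```

Call:
{"api": "arm_command", "payload": {
  "steps": [
    [0, 0, 0, 1, 0],
    [0, 0, 0, 2, 0],
    [0, 0, 0, 2, 0]
  ],
  "force": 4
}}

```text
clock: 18.0
eef_pos: [581.9, -20.0, 126.2]
eef_rot: [3.141, 0.002, 2.788]
wrist_force: [-1.8, -0.1, 10.7]
finger_gap: 43.3
finger_force: 8.3
```

Call:
{"api": "arm_command", "payload": {
  "steps": [
    [0, 0, 0, -1.5, 0],
    [0.6, 0, 0, -1.5, 0],
    [0.65, 0, 0, -1.5, 0],
    [0.65, 0, 0, -1.5, 0],
    [0.65, 0, 0, -40, 0],
    [0.65, 0, 0, -90, 0],
    [0.65, 0, 0, -110, 0],
    [0.65, 0, 0, -110, 0]
  ]
}}

```text
clock: 19.0
eef_pos: [581.3, -20.0, 235.5]
eef_rot: [3.142, 0.001, 2.788]
wrist_force: [0.2, 0.2, 0.2]
finger_gap: 61.2
finger_force: 0.0
```

Run:
```python
from h import *
W=imaging.camera("wrist");p,R,s=tool();print(p,s["clock"],s["wrist_force"])
g,r,pp=reg(W,"spacer",(320,180));print(np.round(r,1),pp)
m=mask(W,[np.array([hw(.866*a-.5*c,b,.5*a+.866*c) for a,b,c in cyl(22,0,28)])])
ys,xs=np.where(m>.5);print("pred rect",(xs.min()+xs.max())/2,(ys.min()+ys.max())/2,np.ptp(xs)+1,np.ptp(ys)+1)
print("IoU",np.minimum(m,g).sum()/np.maximum(m,g).sum())
T=imaging.camera("top");D=imaging.camera("side")
out=[]
for c,uv in((T,(230,241)),(D,(349,277))):
    for d in trace(c,"cassette"): print(np.round(d["rect"]),round(d["p"],2),d["region"].sum())
cs=[(c,reg(c,"cassette",uv)[0]) for c,uv in((T,(230,241)),(D,(349,277)))]
for k in (cs,cs[:1],cs[1:]):
  for y in (0,1.57): print(fit([c for c,_ in k],[r for _,r in k],CAS,[455,275,y]))
```

```text
[580.94615465 -19.92354167 234.06188213] 19.05 [-0.44256264 -0.51979256 -1.3308283 ]
[321.4 202.2  44.9  50.1] 0.91
pred rect 321.5 202.5 48 54
IoU 0.73436165
[199. 306.  52.  52.] 0.83 1363
[232. 243.  37.  42.] 0.65 1269
[350. 278.  45.  27.] 0.93 1062
[421. 301.  63.  40.] 0.75 1283
(array([4.47928987e+02, 2.77454865e+02, 3.81152874e-01]), np.float64(0.3190898597240448))
(array([448.10976985, 278.69177572,   1.48419215]), np.float64(0.05415898561477661))
(array([448.10937519, 279.24824046,   1.49040889]), np.float64(0.046032488346099854))
(array([448.33533502, 279.59860874,   1.49006109]), np.float64(0.045952796936035156))
(array([4.47215003e+02, 2.74863979e+02, 4.25443533e-01]), np.float64(0.3060566186904907))
(array([448.2968491 , 276.57821841,   1.49552343]), np.float64(0.04495096206665039))
```

Call:
{"api": "arm_command", "payload": {
  "steps": [
    [0.65, 30, 50, 0, 10],
    [0.65, 60, 90, 0, 20],
    [0.65, 100, 130, 0, 30],
    [0.65, 140, 170, 0, 40],
    [0.65, 180, 200, 20, 50],
    [0.65, 228, 233.5, 60, 60],
    [0.65, 228, 233.5, 90, 70],
    [0.65, 228, 233.5, 94, 75],
    [0.65, 228, 233.5, 94, 75],
    [0.65, 228, 233.5, 94, 75],
    [0.65, 228, 233.5, 94, 75]
  ]
}}

```text
clock: 20.78
eef_pos: [448.6, 278.1, 141.4]
eef_rot: [3.141, -0.0, 1.48]
wrist_force: [-0.4, 0.2, -0.0]
finger_gap: 61.1
finger_force: 0.0
```

Run:
```python
from h import *
W=imaging.camera("wrist");p,R,s=tool();print(p,s["eef_rot"],s["clock"])
L_=trace(W,"cassette");print([(d["p"],np.round(d["rect"]),W["img"][d["region"]].mean(0).round()) for d in L_])
print("pred",proj(W,place([np.array([[0,0,31],[42,56,9],[42,-56,9],[-42,56,9],[-42,-56,9.]])],[448.2,278.5,1.488])[0]).round(0).tolist())
V=np.ones((400,640),np.float32);V[225:]=0
g=min(L_,key=lambda d:abs(d["rect"][0]-320))["region"]*V
def f(p):
    m=mask(W,place(CAS,p))*V; return 1-np.minimum(m,g).sum()/np.maximum(m,g).sum()
p0=np.array([448.2,278.5,1.488]);r=minimize(f,p0,method="Nelder-Mead",options=dict(initial_simplex=np.vstack([p0,p0+np.diag([5,5,.08])])));print(r.x,r.fun)
print(goto([*r.x[:2],34]),"yaw need",r.x[2]-s["eef_rot"][2])
ys=np.where(g.any(1))[0];print(ys[0],ys[-1])
```

```text
[448.57830986 278.14078913 141.34294593] [ 3.14099843e+00 -4.06578221e-04  1.47940693e+00] 20.825
[(0.89, array([320., 191., 115.,  83.]), array([187., 190., 190.])), (0.61, array([132., 114., 153., 148.]), array([235., 184., 214.]))]
pred [[321.0, 199.0], [262.0, 151.0], [379.0, 150.0], [266.0, 234.0], [376.0, 233.0]]
[446.28095407 278.75504525   1.49285123] 0.024121105670928955
[  0.4  -2.3 107.3] yaw need 0.013444298901601481
149 224
```

Call:
{"api": "arm_command", "payload": {
  "steps": [
    [0.65, 0.4, -1, 60, -0.8],
    [0.65, 0.4, -1, 100, -0.8],
    [0.65, 0.4, -1, 107.3, -0.8],
    [0.65, 0.4, -1, 107.3, -0.8],
    [0, 0.4, -1, 107.3, -0.8],
    [0, 0.4, -1, 107.3, -0.8],
    [0, 0.4, -1, 107.3, -0.8],
    [0, 0.4, -1, 107.3, -0.8],
    [0, 0.4, -1, 107.3, -0.8],
    [0, 0.4, -1, 107.3, -0.8]
  ],
  "force": 15
}}

```text
clock: 22.12
eef_pos: [447.6, 278.8, 34.2]
eef_rot: [3.141, -0.0, 1.493]
wrist_force: [-2.6, -0.3, 6.0]
finger_gap: 34.0
finger_force: 15.0
```

Call:
{"api": "arm_command", "payload": {
  "steps": [
    [0, 0, 0, -30, 0],
    [0, 0, 0, -80, 0],
    [0, 0, 0, -130, -10],
    [0, -30, 20, -170, -20],
    [0, -70, 50, -206, -30],
    [0, -110, 80, -206, -40],
    [0, -150, 120, -206, -50],
    [0, -180, 150, -206, -60],
    [0, -208, 176, -206, -70],
    [0, -208, 176, -206, -75.3],
    [0, -208, 176, -206, -75.3],
    [0, -208, 176, -206, -75.3],
    [0, -208, 176, -206, -75.3]
  ],
  "force": 20
}}

```text
clock: 23.75
eef_pos: [606.5, 58.0, 239.8]
eef_rot: [3.142, 0.0, 2.806]
wrist_force: [0.6, 0.0, -0.4]
finger_gap: 33.8
finger_force: 20.0
```

```bash
cat >> h.py <<'E'
def inh():
    p,R,s=tool();c,sn=np.cos(YAW),np.sin(YAW);q=p-H0
    return np.round([q[0]*c+q[1]*sn,-q[0]*sn+q[1]*c,q[2]],1)
E
python3 - <<'E'
from h import *
p,R,s=tool();print(p,s["eef_rot"],inh(),goto(hw(0,-82,62)))
E
```

```text
[606.49438051  57.98452172 239.83221404] [3.14151640e+00 2.14839414e-04 2.80633874e+00] [  0.6 -82.4 134.8] [-0.6 -0.4 72.8]
```

Call:
{"api": "arm_command", "payload": {
  "steps": [
    [0, 0, 0, 40, 0],
    [0, 0, 0, 65, 0],
    [0, 0, 0, 72, 0],
    [0, 0, 0, 72, 0]
  ]
}}

```text
clock: 24.25
eef_pos: [606.8, 57.7, 168.2]
eef_rot: [3.141, 0.0, 2.807]
wrist_force: [-0.3, -0.3, -0.5]
finger_gap: 33.8
finger_force: 20.0
```

Call:
{"api": "arm_command", "payload": {
  "steps": [
    [0, 0, 0, 2, 0],
    [0, 0, 0, 4, 0],
    [0, 0, 0, 6, 0],
    [0, 0, 0, 8, 0],
    [0, 0, 0, 10, 0],
    [0, 0, 0, 12, 0],
    [0, 0, 0, 14, 0],
    [0, 0, 0, 16, 0],
    [0, 0, 0, 18, 0],
    [0, 0, 0, 20, 0],
    [0, 0, 0, 20, 0]
  ],
  "force": 6
}}

```text
clock: 25.62
eef_pos: [606.4, 57.5, 147.3]
eef_rot: [-3.141, -0.001, 2.807]
wrist_force: [1.9, 0.4, 0.6]
finger_gap: 33.8
finger_force: 6.0
```

Call:
{"api": "arm_command", "payload": {
  "steps": [
    [0, 0, 0, 1, 0],
    [0, 0, 0, 2, 0],
    [0, 0, 0, 3, 0],
    [0, 0, 0, 3, 0]
  ]
}}

```text
clock: 26.12
eef_pos: [606.5, 57.5, 144.5]
eef_rot: [-3.141, -0.0, 2.807]
wrist_force: [1.2, 0.3, -0.1]
finger_gap: 34.2
finger_force: 6.0
```

Call:
{"api": "arm_command", "payload": {
  "steps": [
    [0, 0, 0, 1, 0],
    [0, 0, 0, 2, 0],
    [0, 0, 0, 2, 0]
  ]
}}

```text
clock: 26.5
eef_pos: [606.6, 57.6, 142.5]
eef_rot: [-3.141, -0.0, 2.807]
wrist_force: [1.1, -1.1, -0.5]
finger_gap: 34.3
finger_force: 6.0
```

Call:
{"api": "arm_command", "payload": {
  "steps": [
    [0, 0, 0, 1, 0],
    [0, 0, 0, 2, 0],
    [0, 0, 0, 2, 0]
  ]
}}

```text
clock: 26.88
eef_pos: [606.6, 57.6, 140.5]
eef_rot: [-3.142, -0.0, 2.807]
wrist_force: [1.1, -1.6, -0.1]
finger_gap: 34.0
finger_force: 6.0
```

Run:
```python
from h import *
W=imaging.camera("wrist");g,r,pp=reg(W,"cassette",(320,220));print(np.round(r),pp)
ys=np.where(g.any(1))[0];print(ys[0],ys[-1])
V=np.zeros((400,640),np.float32);V[:215]=1
print(fit_tilt(W,g,CAS,23,V)); print(inh())
D=imaging.camera("side");T=imaging.camera("top");
for d in trace(D,"cassette"): print(np.round(d["rect"]),d["p"])
```

```text
[320. 220. 204. 106.] 0.85
167 274
(array([ 1.540e-01, -3.134e+00,  1.000e-03,  6.000e-03]), np.float64(0.020548253953255692), array([606.2,  57.8, 117.8]))
[  0.4 -82.1  35.6]
[299. 198.  35.  27.] 0.75
[420. 305.  59.  42.] 0.72
[349. 179.  17.  20.] 0.61
```

Run:
```python
from h import *
W=imaging.camera("wrist");g,r,pp=reg(W,"cassette",(320,220))
V=np.zeros((400,640),np.float32);V[:215]=1;V[:268,:238]=1;V[:268,402:]=1
p,R,s=tool(); xh=np.array([np.cos(YAW),np.sin(YAW),0]); yh=np.array([-np.sin(YAW),np.cos(YAW),0])
def org(t,v): return p+v[0]*xh+v[1]*yh+[0,0,v[2]-11]-23*(-np.sin(t)*xh+np.cos(t)*np.array([0,0,1]))
for t in np.arange(0,.75,.1):
    def f(v):
        m=mask(W,tilted(CAS,org(t,v),t))*V; return 1-np.minimum(m,g*V).sum()/np.maximum(m,g*V).sum()
    r=minimize(f,[0,0,0],method="Nelder-Mead",options=dict(initial_simplex=[[0,0,0],[5,0,0],[0,3,0],[0,0,5]]));o=org(t,r.x)-H0
    o=np.array([o@xh,o@yh,o[2]]);print(round(t,1),r.x.round(1),round(r.fun,4),"org",o.round(1),"face dist",round(-.5*o[0]+.866*o[2],1))
cv2.imwrite("pics/w8.png",cv2.resize(W["img"][130:320,180:460,::-1],None,fx=2.8,fy=2.8,interpolation=cv2.INTER_CUBIC))
```

```text
0.0 [-1.6  0.5  5.2] 0.0972 org [ -1.2 -81.5   6.8] face dist 6.5
0.1 [-3.3 -0.1  4.5] 0.0814 org [ -0.6 -82.1   6.2] face dist 5.6
0.2 [-4.3  0.2  4.3] 0.0639 org [  0.7 -81.8   6.4] face dist 5.2
0.3 [-4.9  0.2  3.4] 0.0462 org [  2.2 -81.9   6. ] face dist 4.1
0.4 [-5.5  0.2  0.9] 0.0261 org [  3.8 -81.8   4.3] face dist 1.8
0.5 [-5.4  0.1 -1.5] 0.0142 org [  6.  -82.    2.9] face dist -0.5
0.6 [-4.7  0.3 -2.5] 0.0262 org [  8.7 -81.8   3.1] face dist -1.6
0.7 [-3.7 -0.  -5.6] 0.0422 org [ 11.4 -82.1   1.4] face dist -4.5
```

View pics/w8.png

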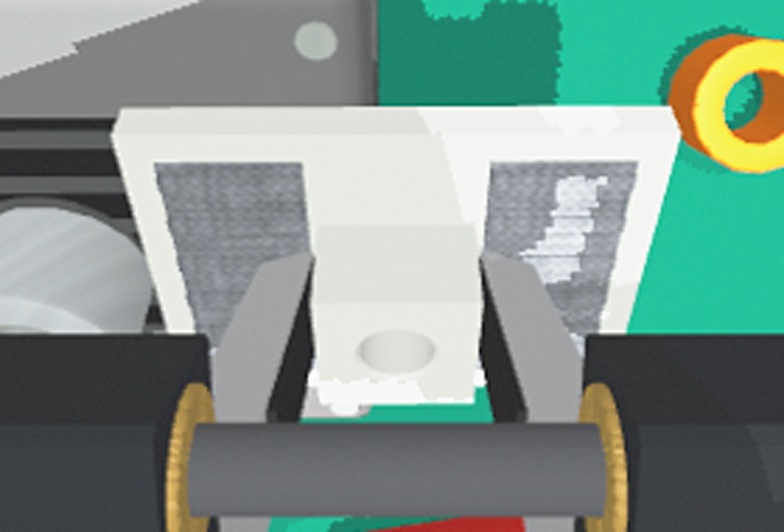

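Call:
{"api": "arm_command", "payload": {
  "steps": [
    [0, 0, 0, 0, 0],
    [0, 0, 0, 0, 0],
    [0, -3, 0, -10, 0],
    [0, -20, 0, -50, 0],
    [0, -36, 0, -90, 0],
    [0, -36, 0, -100, 0],
    [0, -36, 0, -100, 0],
    [0, -36, 0, -100, 0]
  ],
  "force": 25
}}

```text
clock: 28.22
eef_pos: [639.9, 45.9, 239.0]
eef_rot: [-3.141, -0.002, 2.807]
wrist_force: [-0.0, -0.5, -1.0]
finger_gap: 33.8
finger_force: 25.0
```

```bash
cat > ct.py <<'E'
from h import *
xh=np.array([np.cos(YAW),np.sin(YAW),0]); yh=np.array([-np.sin(YAW),np.cos(YAW),0])
def held(name,parts,h,piv,V,uv=(320,220),ts=np.arange(.36,.66,.04)):
    W=imaging.camera("wrist");g=reg(W,name,uv)[0]
    p,R,s=tool()
    def org(t,v): return p+v[0]*xh+v[1]*yh+[0,0,v[2]-piv]-h*(-np.sin(t)*xh+np.cos(t)*np.array([0,0,1]))
    out=[]
    for t in ts:
        def f(v):
            m=mask(W,tilted(parts,org(t,v),t))*V; return 1-np.minimum(m,g*V).sum()/np.maximum(m,g*V).sum()
        r=minimize(f,[0,0,0],method="Nelder-Mead",options=dict(initial_simplex=[[0,0,0],[5,0,0],[0,3,0],[0,0,5]]));o=org(t,r.x)-p
        out.append((r.fun,t,o@xh,o@yh,o[2]))
    return np.array(out),W
CV=np.zeros((400,640),np.float32);CV[:215]=1;CV[:268,:238]=1;CV[:268,402:]=1
E
python3 - <<'E'
from ct import *
o,W=held("cassette",CAS,23,11,CV);print(o.round(3));print(inh())
b=o[o[:,0].argmin()]
for d in (84,71,40,28): print(d,goto(hw(-.5*d-b[2],-b[3],.866*d-b[4])))
E
```

```text
[[ 2.7000e-02  3.6000e-01  2.8150e+00  3.7800e-01 -3.1959e+01]
 [ 2.0000e-02  4.0000e-01  3.5280e+00  3.9200e-01 -3.2647e+01]
 [ 1.3000e-02  4.4000e-01  4.4490e+00  1.4200e-01 -3.2615e+01]
 [ 3.1000e-02  4.8000e-01  5.7030e+00 -6.1500e-01 -3.0256e+01]
 [ 6.0000e-03  5.2000e-01  6.3100e+00 -1.8000e-02 -3.3338e+01]
 [ 1.0000e-02  5.6000e-01  7.2780e+00 -1.3000e-02 -3.3733e+01]
 [ 1.7000e-02  6.0000e-01  8.3820e+00 -1.5500e-01 -3.4071e+01]
 [ 2.3000e-02  6.4000e-01  9.4110e+00 -5.5000e-02 -3.4918e+01]]
[-35.1 -82.  134.4]
84 [-13.2 -82.   28.3]
71 [ -6.7 -82.   39.6]
40 [  8.7 -82.   66.5]
28 [ 14.7 -82.   76.9]
```

Call:
{"api": "arm_command", "payload": {
  "steps": [
    [0, -13, -40, 15, 0],
    [0, -13, -82, 28, 0],
    [0, -13, -82, 28, 0],
    [0, -13, -82, 28, 0],
    [0, -13, -82, 28, 0]
  ]
}}

```text
clock: 28.95
eef_pos: [626.3, -35.0, 212.9]
eef_rot: [3.141, 0.0, 2.808]
wrist_force: [-0.1, -0.6, -1.2]
finger_gap: 33.6
finger_force: 25.0
```

Run:
```python
from ct import *
W=imaging.camera("wrist");print(inh())
L_=trace(W,"spindle");print([(d["p"],np.round(d["rect"])) for d in L_])
P=np.array([hw(-.5*d,0,.866*d) for d in (71,66,28,19,0)]);print(proj(W,P).round(1).tolist())
for d in L_[:1]:
    s=d["region"];ys=np.where(s.any(1))[0];print([(int(y),np.where(s[y])[0][[0,-1]].tolist()) for y in ys[::5]])
g,r,pp=reg(W,"spacer",(320,130));print(np.round(r,1),pp)
m=mask(W,[np.array([hw(.866*a-.5*c,b,.5*a+.866*c) for a,b,c in cyl(22,0,28)])])
ys,xs=np.where(m>.5);print("spacer pred cols,rows",xs.min(),xs.max(),ys.min(),ys.max())
ys,xs=np.where(g>.5);print("seen",xs.min(),xs.max(),ys.min(),ys.max())
```

```text
[-48.6  -1.  107.8]
[(0.83, array([321., 160.,  23.,  22.]))]
[[320.1, 202.5], [320.1, 197.7], [320.2, 165.3], [320.2, 158.6], [320.3, 145.7]]
[(152, [320, 326]), (157, [311, 332]), (162, [313, 330]), (167, [315, 327])]
[321.1 148.2  55.1  45.9] 0.68
spacer pred cols,rows 294 347 124 185
seen 295 348 125 167
```

Call:
{"api": "arm_command", "payload": {
  "steps": [
    [0, 5, 0, 8.7, 0],
    [0, 8, 0, 14.5, 0],
    [0, 11, 0, 19.7, 0],
    [0, 14, 0, 25, 0],
    [0, 17, 0, 30, 0],
    [0, 17, 0, 30, 0]
  ],
  "force": 15
}}

```text
clock: 29.85
eef_pos: [609.7, -30.3, 182.3]
eef_rot: [-3.141, -0.001, 2.807]
wrist_force: [-0.0, 0.0, -1.8]
finger_gap: 33.7
finger_force: 15.0
```

Call:
{"api": "arm_command", "payload": {
  "steps": [
    [0, 2, 0, 3.5, 0],
    [0, 4, 0, 7, 0],
    [0, 6, 0, 10.4, 0],
    [0, 8, 0, 13.9, 0],
    [0, 8, 0, 13.9, 0]
  ],
  "force": 10
}}

```text
clock: 30.48
eef_pos: [602.2, -27.7, 168.4]
eef_rot: [-3.141, -0.001, 2.807]
wrist_force: [0.1, 0.4, -1.0]
finger_gap: 33.8
finger_force: 10.0
```

Run:
```python
from ct import *
o,W=held("cassette",CAS,23,11,CV,ts=(.44,.48,.52,.56));print(o.round(3));q=inh();print(q)
b=o[o[:,0].argmin()];X,Y,Z=q+b[2:];print("in spindle",.866*X+.5*Z,Y,-.5*X+.866*Z)
```

```text
[[ 1.4000e-02  4.4000e-01  4.4260e+00  3.4400e-01 -3.2926e+01]
 [ 9.0000e-03  4.8000e-01  5.3340e+00  3.1900e-01 -3.3259e+01]
 [ 8.0000e-03  5.2000e-01  6.2460e+00  2.4900e-01 -3.3970e+01]
 [ 1.2000e-02  5.6000e-01  7.2290e+00  2.1400e-01 -3.4475e+01]]
[-23.7  -0.1  63.8]
in spindle -0.20009842199078065 0.1485157287522615 34.560253704274466
```

Threaded with no side force, about 6.5 mm to go.

Call:
{"api": "arm_command", "payload": {
  "steps": [
    [0, 1, 0, 1.7, 0],
    [0, 2, 0, 3.5, 0],
    [0, 2.5, 0, 4.5, 0],
    [0, 2.5, 0, 4.5, 0]
  ],
  "force": 6
}}

```text
clock: 31.08
eef_pos: [599.9, -26.9, 164.2]
eef_rot: [-3.142, -0.0, 2.807]
wrist_force: [-0.6, 0.2, -0.7]
finger_gap: 34.0
finger_force: 6.0
```

Call:
{"api": "arm_command", "payload": {
  "steps": [
    [0, 0.5, 0, 1, 0],
    [0, 0.8, 0, 1.5, 0],
    [0, 0.8, 0, 1.5, 0]
  ]
}}

```text
clock: 31.45
eef_pos: [599.2, -26.6, 162.7]
eef_rot: [3.142, -0.0, 2.807]
wrist_force: [-0.2, 0.5, -0.9]
finger_gap: 33.9
finger_force: 6.0
```

Call:
{"api": "arm_command", "payload": {
  "steps": [
    [0, 0.3, 0, 0.7, 0],
    [0, 0.6, 0, 1.3, 0],
    [0, 0.6, 0, 1.3, 0]
  ]
}}

```text
clock: 31.82
eef_pos: [598.7, -26.4, 161.5]
eef_rot: [3.142, 0.0, 2.807]
wrist_force: [-0.8, 1.2, 0.9]
finger_gap: 33.9
finger_force: 6.0
```

Call:
{"api": "arm_command", "payload": {
  "steps": [
    [0, 0.3, 0, 0.7, 0],
    [0, 0.6, 0, 1.3, 0],
    [0, 0.6, 0, 1.3, 0]
  ]
}}

```text
clock: 32.2
eef_pos: [598.5, -26.4, 160.6]
eef_rot: [3.141, 0.001, 2.807]
wrist_force: [2.4, -0.2, 3.9]
finger_gap: 33.8
finger_force: 6.0
```

Call:
{"api": "arm_command", "payload": {
  "steps": [
    [0, 0.3, 0, 0.7, 0],
    [0, 0.3, 0, 1, 0],
    [0, 0.3, 0, 1, 0]
  ]
}}

```text
clock: 32.58
eef_pos: [598.4, -26.3, 160.1]
eef_rot: [3.141, 0.002, 2.807]
wrist_force: [0.8, 1.1, 7.3]
finger_gap: 34.2
finger_force: 6.0
```

Run:
```python
from ct import *
o,W=held("cassette",CAS,23,11,CV,ts=(.44,.48,.52,.56));print(o.round(3));q=inh();print(q)
for b in o[1:]: X,Y,Z=q+b[2:];print("in spindle",.866*X+.5*Z,Y,-.5*X+.866*Z)
```

```text
[[ 2.3000e-02  4.4000e-01  3.7730e+00  1.1100e-01 -3.1192e+01]
 [ 1.6000e-02  4.8000e-01  4.7400e+00  2.8300e-01 -3.1974e+01]
 [ 1.1000e-02  5.2000e-01  5.6630e+00  5.0000e-02 -3.2256e+01]
 [ 1.1000e-02  5.6000e-01  6.6830e+00  3.2000e-02 -3.2419e+01]]
[-19.5  -0.1  55.1]
in spindle -1.2187318086967327 0.18299005747132244 27.406936823659443
in spindle -0.5613414726936146 -0.05049391234826675 26.701201885288782
in spindle 0.2405938057784578 -0.06799419693605994 26.050173462289276
```

Call:
{"api": "arm_command", "payload": {
  "steps": [
    [0, 0, 0, -1.2, 0],
    [0.55, 0, 0, -1.2, 0],
    [0.6, 0, 0, -1.2, 0],
    [0.6, 0, 0, -1.2, 0],
    [0.6, 0, 0, -40, 0],
    [0.6, 0, 0, -75, 0],
    [0.6, 0, 0, -80, 0],
    [0.6, 0, 0, -80, 0]
  ]
}}

```text
clock: 33.67
eef_pos: [597.6, -26.1, 238.3]
eef_rot: [-3.141, -0.001, 2.807]
wrist_force: [-0.3, 0.2, -1.4]
finger_gap: 56.6
finger_force: 0.0
```

Run:
```python
from ct import *
W=imaging.camera("wrist");p,R,s=tool();print(p,s["clock"],s["finger_gap"])
g,r,pp=reg(W,"cassette",(320,180));print(np.round(r,1),pp)
V=np.ones((400,640),np.float32);V[225:]=0
g=g*V
def fr(v):
    q=[np.c_[a[:,0]+v[0],a[:,1]+v[1],a[:,2]+v[2]] for a in CAS]
    return [np.array([hw(.866*x-.5*z,y,.5*x+.866*z) for x,y,z in a]) for a in q]
def f(v): m=mask(W,fr(v))*V; return 1-np.minimum(m,g).sum()/np.maximum(m,g).sum()
r=minimize(f,[0,0,28],method="Nelder-Mead",options=dict(initial_simplex=[[0,0,28],[4,0,28],[0,3,28],[0,0,33]]));print("cassette in spindle",r.x.round(1),r.fun,f([0,0,28]))
T=imaging.camera("top");D=imaging.camera("side")
for c in(T,D):
    for d in find_in(c,"cap")+find_in(c,"pot"): print(np.round(d["rect"],1),round(d["p"],2),ray(c,d["rect"][:2],17)[:2].round(0))
print(goto([649.3,-276.6,140]))
```

```text
[597.43921669 -26.12544578 237.76230147] 33.725 56.623495206430725
[322.4 193.2 139.3  74.9] 0.95
cassette in spindle [-0.3 -0.  25.7] 0.03968322277069092 0.06147641
[424.2 232.9  20.8  28.1] 0.73 [ 454. -249.]
[350.  181.9  19.7  20.2] 0.8 [ 448. -236.]
[-131.  -219.6   98.7]
```

Call:
{"api": "arm_command", "payload": {
  "steps": [
    [0.6, -30, -50, 0, 0],
    [0.6, -70, -110, 0, 0],
    [0.6, -100, -170, 20, 0],
    [0.6, -131, -220, 60, 0],
    [0.6, -131, -220, 98, 0],
    [0.6, -131, -220, 98, 0],
    [0.6, -131, -220, 98, 0],
    [0.6, -131, -220, 98, 0]
  ]
}}

```text
clock: 35.08
eef_pos: [650.3, -276.1, 144.1]
eef_rot: [-3.141, 0.004, 2.808]
wrist_force: [-0.0, -0.1, 0.4]
finger_gap: 56.6
finger_force: 0.0
```

Run:
```python
from ct import *
W=imaging.camera("wrist");p,R,s=tool();print(p,s["eef_rot"],s["clock"])
L_=trace(W,"cap");print([(d["p"],np.round(d["rect"],1),W["img"][d["region"]].mean(0).round()) for d in L_])
print("pred",proj(W,[[649.3,-276.6,17]]))
d=min(L_,key=lambda d:np.hypot(d["rect"][0]-320,d["rect"][1]-195));g=d["region"].astype(np.float32)
r=fit([W],[g],[cyl(16.3,0,34)],[649,-277,0],(6,6,.01));print(r,goto([*r[0][:2],34.5]))
```

```text
[ 650.14296241 -276.16107032  143.74476897] [-3.14123633  0.00329097  2.8082615 ] 35.125
[(0.85, array([320.4, 190.7,  34.6,  38.5]), array([58., 60., 61.]))]
pred [[320.6615707  193.81762001]]
(array([ 6.46338991e+02, -2.75086185e+02,  9.13141427e-03]), np.float64(0.06640046834945679)) [  4.1  -0.  108.8]
```

Call:
{"api": "arm_command", "payload": {
  "steps": [
    [0.6, 3.5, 0, 60, 0],
    [0.6, 3.5, 0, 100, 0],
    [0.6, 3.5, 0, 108, 0],
    [0.6, 3.5, 0, 108, 0],
    [0, 3.5, 0, 108, 0],
    [0, 3.5, 0, 108, 0],
    [0, 3.5, 0, 108, 0],
    [0, 3.5, 0, 108, 0],
    [0, 3.5, 0, 108, 0],
    [0, 3.5, 0, 108, 0]
  ],
  "force": 10
}}

```text
clock: 36.42
eef_pos: [646.3, -276.0, 34.0]
eef_rot: [-3.141, 0.001, 2.807]
wrist_force: [-1.5, 0.3, 5.8]
finger_gap: 31.7
finger_force: 10.0
```

Call:
{"api": "arm_command", "payload": {
  "steps": [
    [0, 0, 0, -50, 0],
    [0, 0, 0, -110, 0],
    [0, 20, 20, -170, 0],
    [0, 60, 70, -206, 0],
    [0, 100, 120, -206, 0],
    [0, 150, 170, -206, 0],
    [0, 188.7, 220, -206, 0],
    [0, 188.7, 220, -206, 0],
    [0, 188.7, 220, -200, 0],
    [0, 188.7, 220, -175, 0],
    [0, 188.7, 220, -145, 0],
    [0, 188.7, 220, -142, 0],
    [0, 188.7, 220, -142, 0]
  ],
  "force": 15
}}

```text
clock: 38.05
eef_pos: [540.4, -6.7, 175.7]
eef_rot: [3.142, 0.0, 2.806]
wrist_force: [0.4, 1.2, -0.0]
finger_gap: 31.6
finger_force: 15.0
```

Run:
```python
from ct import *
W=imaging.camera("wrist");print(inh(),tool()[2]["clock"]);print([(d["p"],np.round(d["rect"],1)) for d in trace(W,"cap")])
```

```text
[41.6  0.3 71.1] 38.1
[(0.92, array([323. , 236.5,  51.2,  67.8]))]
```

Call:
{"api": "arm_command", "payload": {
  "steps": [
    [0, 0, 0, 0, 0],
    [0, 0, 0, 2, 0],
    [0, 0, 0, 4, 0],
    [0, 0, 0, 6, 0],
    [0, 0, 0, 8, 0],
    [0, 0, 0, 8, 0]
  ],
  "force": 4
}}

```text
clock: 38.9
eef_pos: [540.4, -6.2, 167.4]
eef_rot: [3.141, 0.001, 2.807]
wrist_force: [2.4, -0.7, 4.1]
finger_gap: 31.7
finger_force: 4.0
```

Call:
{"api": "arm_command", "payload": {
  "steps": [
    [0, 0, 0, 1, 0],
    [0, 0, 0, 2, 0],
    [0, 0, 0, 2, 0]
  ]
}}

```text
clock: 39.28
eef_pos: [540.1, -6.1, 165.1]
eef_rot: [3.142, 0.0, 2.807]
wrist_force: [4.0, -1.6, 4.6]
finger_gap: 31.9
finger_force: 4.0
```

Call:
{"api": "arm_command", "payload": {
  "steps": [
    [0, 0, 0, 1, 0],
    [0, 0, 0, 2, 0],
    [0, 0, 0, 2, 0]
  ]
}}

```text
clock: 39.65
eef_pos: [539.9, -6.0, 163.0]
eef_rot: [-3.142, -0.0, 2.807]
wrist_force: [1.9, -0.7, 2.7]
finger_gap: 31.9
finger_force: 4.0
```

```bash
cat >> ct.py <<'E'
PV=np.zeros((400,640),np.float32);PV[:278]=1
CAP=[cyl(16.3,0,34)]
E
python3 - <<'E'
from ct import *
o,W=held("cap",CAP,24.5,9.5,PV,uv=(322,236),ts=np.arange(0,.7,.1));print(o.round(3));q=inh();print(q)
for b in o: X,Y,Z=q+b[2:];print("face dist",round(-.5*X+.866*Z,1),"u",round(.866*X+.5*Z,1))
E
```

```text
[[ 4.0000e-02  0.0000e+00 -1.7890e+00 -2.5000e-02 -2.8590e+01]
 [ 2.1000e-02  1.0000e-01 -2.8630e+00  4.1000e-02 -3.4634e+01]
 [ 2.3000e-02  2.0000e-01 -2.7140e+00  3.9000e-02 -3.7551e+01]
 [ 3.8000e-02  3.0000e-01 -2.3680e+00 -1.7300e-01 -3.9799e+01]
 [ 4.8000e-02  4.0000e-01 -2.1480e+00 -4.9000e-02 -4.2158e+01]
 [ 5.6000e-02  5.0000e-01 -1.6120e+00 -2.8900e-01 -4.3108e+01]
 [ 9.6000e-02  6.0000e-01  4.5480e+00 -1.7400e-01 -2.3217e+01]]
[42.4 -0.  58. ]
face dist 5.2 u 49.9
face dist 0.5 u 45.9
face dist -2.1 u 44.6
face dist -4.3 u 43.8
face dist -6.4 u 42.8
face dist -7.5 u 42.8
face dist 6.6 u 58.0
```

Run:
```python
from bore import *
v,e,W=bore(parts=(16.3,34,0),uv=(322,236),name="cap",rows=278);print(v,e)
g=reg(W,"cap",(322,236))[0];ys,xs=np.where(g>0);print(xs.min(),xs.max(),ys.min(),ys.max())
img=W["img"].mean(2);print("column profile",img[ys.min()-4:ys.max()+10,318:326].mean(1).round().astype(int).tolist())
p,R,s=tool()
print({t:[proj(W,tilted([np.array([[16.3,0,0],[-16.3,0,0],[0,0,0]])],p+[0,0,0],t)[0][:,1].round(1).tolist()] for t in(0,.25,.5)})
print([(y,np.where(g[y]>0)[0][[0,-1]].tolist()) for y in range(ys.min(),ys.max(),6)])
```

```text
File "<stdin>", line 6
    print({t:[proj(W,tilted([np.array([[16.3,0,0],[-16.3,0,0],[0,0,0]])],p+[0,0,0],t)[0][:,1].round(1).tolist()] for t in(0,.25,.5)})
                                                                                                               ^
SyntaxError: closing parenthesis ']' does not match opening parenthesis '('
```

Run:
```python
from bore import *
v,e,W=bore(parts=(16.3,34,0),uv=(322,236),name="cap",rows=278);print(v,e)
g=reg(W,"cap",(322,236))[0];ys,xs=np.where(g>0);print(xs.min(),xs.max(),ys.min(),ys.max())
img=W["img"].mean(2);print("column profile",img[ys.min()-4:ys.max()+10,318:326].mean(1).round().astype(int).tolist())
p,R,s=tool()
E=np.array([[16.3,0,0],[-16.3,0,0],[0,0,0]])
for t in(0,.25,.5): print(t,proj(W,tilted([E],p,t)[0])[:,1].round(1).tolist())
print([(int(y),np.where(g[y]>0)[0][[0,-1]].tolist()) for y in range(ys.min(),ys.max(),6)])
```

```text
[ 0.05 -4.65  0.32  1.63] 0.7097396041855492
293 350 208 280
column profile [140, 140, 142, 132, 72, 44, 45, 46, 46, 47, 45, 46, 45, 46, 47, 46, 47, 45, 46, 46, 46, 46, 46, 47, 46, 47, 45, 46, 48, 47, 46, 47, 52, 57, 56, 52, 52, 52, 52, 51, 51, 52, 51, 52, 52, 52, 52, 51, 52, 51, 52, 51, 51, 51, 51, 52, 51, 51, 51, 51, 52, 52, 52, 52, 52, 52, 51, 52, 51, 52, 51, 51, 58, 63, 70, 66, 125, 96, 87, 92, 95, 99, 101, 103, 104, 106]
0 [217.8, 272.0, 245.5]
0.25 [220.9, 268.0, 245.5]
0.5 [225.8, 262.8, 245.5]
[(208, [317, 329]), (214, [304, 339]), (220, [300, 344]), (226, [297, 346]), (232, [296, 347]), (238, [295, 347]), (244, [294, 348]), (250, [293, 349]), (256, [294, 349]), (262, [295, 349]), (268, [297, 346]), (274, [302, 341])]
```

Call:
{"api": "arm_command", "payload": {
  "steps": [
    [0, 0, 0, 1, 0],
    [0, 0, 0, 2, 0],
    [0, 0, 0, 2, 0]
  ]
}}

```text
clock: 40.28
eef_pos: [539.9, -6.1, 161.3]
eef_rot: [-3.142, -0.0, 2.807]
wrist_force: [0.6, -1.7, 5.7]
finger_gap: 31.7
finger_force: 4.0
```

Call:
{"api": "arm_command", "payload": {
  "steps": [
    [0, 0, 0, 1, 0],
    [0, 0, 0, 1.5, 0],
    [0, 0, 0, 1.5, 0]
  ]
}}

```text
clock: 40.65
eef_pos: [539.9, -6.0, 159.8]
eef_rot: [-3.142, -0.0, 2.807]
wrist_force: [0.6, -0.9, 5.7]
finger_gap: 32.1
finger_force: 4.0
```

```bash
cat > cp.py <<'E'
from ct import *
def capfit():
    W=imaging.camera("wrist");g=reg(W,"cap",(322,236))[0];img=W["img"].mean(2)
    ys,xs=np.where(g>0);pr=img[ys.min()-4:ys.max()+8,317:327].mean(1)
    p,R,s=tool()
    # rows: edge wall/top = bevel peak in the middle; bottom = end of disc
    r0=ys.min();mid=pr[20:50];e=r0-4+20+int(np.argmax(mid))
    print("top",r0,"bevel",e,"bottom",ys.max(),"cols",xs.min(),xs.max(),"prof",pr[24:].round().astype(int).tolist())
    return W,p,r0,e-0.5,ys.max(),xs
def solve(r0,e,b,width,W,p):
    a=np.linspace(0,2*np.pi,72);C=np.c_[16*np.cos(a),16*np.sin(a),0*a]
    def f(v):
        t,x,z=v;u=proj(W,tilted([C],p+x*xh+[0,0,z],t)[0])
        al=proj(W,tilted([C-[0,0,34]],p+x*xh+[0,0,z],t)[0])
        return (u[:,1].min()-e)**2+(u[:,1].max()-b)**2+.5*(np.ptp(u[:,0])-width)**2+.3*(al[:,1].min()-r0)**2
    r=minimize(f,[.4,-6,2],method="Nelder-Mead",options=dict(xatol=1e-3,fatol=1e-4));t,x,z=r.x
    print("tilt",round(t,3),"top",round(x,1),round(z,1),"res",round(r.fun,2),"bottom off",round(x+34*np.sin(t),1),round(z-34*np.cos(t),1));return r.x
E
python3 - <<'E'
from cp import *
W,p,r0,e,b,xs=capfit();solve(r0,e,b,np.ptp(xs)+1,W,p);print(inh())
E
```

```text
top 208 bevel 241 bottom 280 cols 293 350 prof [46, 47, 46, 47, 46, 46, 46, 47, 48, 46, 46, 48, 55, 56, 54, 52, 52, 52, 52, 52, 51, 52, 52, 52, 52, 52, 52, 52, 52, 52, 51, 52, 52, 52, 52, 52, 51, 51, 51, 51, 52, 52, 52, 52, 51, 52, 52, 52, 51, 51, 56, 64, 73, 84, 90, 92, 96, 99, 101, 104]
tilt 0.337 top -10.3 -0.8 res 5.55 bottom off 1.0 -32.9
[42.5 -0.  54.8]
```

Run:
```python
from cp import *
W,p,r0,e,b,xs=capfit()
a=np.linspace(0,2*np.pi,72);C=np.c_[16.2*np.cos(a),16.2*np.sin(a),0*a];q=inh()
g=reg(W,"cap",(322,236))[0]
for t in (.3,.4,.45,.5,.55,.6):
    def f(v):
        o=p+v[0]*xh+[0,0,v[1]];u=proj(W,tilted([C],o,t)[0]);al=proj(W,tilted([C-[0,0,34]],o,t)[0])
        return (u[:,1].min()-240)**2+(al[:,1].min()-208)**2
    r=minimize(f,[-6,2],method="Nelder-Mead");o=p+r.x[0]*xh+[0,0,r.x[1]];u=proj(W,tilted([C],o,t)[0])
    X,Z=q[0]+r.x[0]+34*np.sin(t),q[2]+r.x[1]-34*np.cos(t)
    print(t,r.x.round(1),"w",np.ptp(u[:,0]).round(1),"bot row",u[:,1].max().round(1),"bottom off",(X-q[0]).round(1),(Z-q[2]).round(1),"facedist",round(-.5*X+.866*Z,1),round(r.fun,2))
print([(y,np.where(g[y]>0)[0][[0,-1]].tolist()) for y in range(236,282,4)])
```

```text
top 209 bevel 241 bottom 280 cols 293 350 prof [47, 47, 46, 46, 46, 47, 48, 48, 47, 46, 48, 55, 56, 54, 52, 52, 51, 52, 52, 51, 51, 52, 51, 52, 52, 52, 51, 52, 52, 51, 52, 52, 52, 51, 51, 52, 51, 52, 51, 52, 51, 51, 51, 52, 52, 51, 51, 51, 51, 56, 64, 73, 84, 90, 92, 95, 100, 101, 104]
0.3 [-13.4  -7.7] w 54.2 bot row 280.9 bottom off -3.3 -40.2 facedist -6.9 0.0
0.4 [-22.5 -33.9] w 47.0 bot row 272.5 bottom off -9.2 -65.2 facedist -25.7 0.0
0.45 [-26.7 -46.3] w 44.2 bot row 269.0 bottom off -11.9 -76.9 facedist -34.5 0.0
0.5 [-30.7 -58.2] w 41.9 bot row 266.0 bottom off -14.4 -88.0 facedist -42.9 0.0
0.55 [-34.4 -69.5] w 39.9 bot row 263.2 bottom off -16.6 -98.5 facedist -50.8 0.0
0.6 [-37.9 -80.3] w 38.1 bot row 260.7 bottom off -18.7 -108.4 facedist -58.3 0.0
[(236, [296, 347]), (240, [295, 348]), (244, [295, 348]), (248, [294, 349]), (252, [293, 349]), (256, [293, 350]), (260, [294, 349]), (264, [294, 349]), (268, [295, 347]), (272, [298, 345]), (276, [301, 342]), (280, [308, 335])]
```

Call:
{"api": "arm_command", "payload": {
  "steps": [
    [0, 0, 0, 0, 0],
    [0, 3, 0, -6, 0],
    [0, 6, 0, -12, 0],
    [0, 9, 0, -18, 0],
    [0, 9, 0, -18, 0]
  ],
  "force": 12
}}

```text
clock: 41.52
eef_pos: [531.5, -3.0, 178.2]
eef_rot: [3.141, 0.001, 2.807]
wrist_force: [-0.2, 0.5, -1.3]
finger_gap: 31.7
finger_force: 12.0
```

Run:
```python
from cp import *
o,W=held("cap",CAP,24,8,np.where(np.arange(400)[:,None]<277,1,0).astype(np.float32)*np.ones((400,640),np.float32),uv=(322,236),ts=(.1,.2,.3,.4,.5));print(o.round(3),inh())
# cassette check
g=reg(W,"cassette",(320,300))
print(np.round(g[1]),g[2]);ys,xs=np.where(g[0]>0)
V=np.ones((400,640),np.float32)
print("rim px pred",proj(W,[hw(.866*75,0,.5*75),hw(.866*42-.5*37,0,.5*42+.866*37)]).round(1).tolist(),"cassette top row at col 200,440",[int(np.where(g[0][:,c]>0)[0].min()) if g[0][:,c].any() else None for c in (200,230,280,360,410,440)])
```

```text
[[ 2.7000e-02  1.0000e-01 -3.1790e+00  2.3100e-01 -3.0792e+01]
 [ 2.3000e-02  2.0000e-01 -3.1060e+00  2.2300e-01 -3.3334e+01]
 [ 2.9000e-02  3.0000e-01 -2.5410e+00  1.8300e-01 -3.4747e+01]
 [ 3.8000e-02  4.0000e-01 -1.5900e+00  1.8700e-01 -3.4236e+01]
 [ 6.1000e-02  5.0000e-01  2.2790e+00  3.4600e-01 -2.1784e+01]] [51.4 -0.  72.6]
[323. 309.  92.  80.] 0.74
rim px pred [[321.4, 205.8], [321.4, 281.5]] cassette top row at col 200,440 [None, None, 316, 315, None, None]
```

Call:
{"api": "arm_command", "payload": {
  "steps": [
    [0, 0, 0, 2, 0],
    [0, 0, 0, 4, 0],
    [0, -1.5, 0, 5.7, 0],
    [0, -3, 0, 7.4, 0],
    [0, -4.5, 0, 9, 0],
    [0, -6, 0, 10.6, 0],
    [0, -7.5, 0, 12.2, 0],
    [0, -7.5, 0, 12.2, 0]
  ],
  "force": 5
}}

```text
clock: 42.68
eef_pos: [538.7, -5.6, 165.3]
eef_rot: [-3.142, -0.0, 2.807]
wrist_force: [0.5, -0.3, 0.4]
finger_gap: 31.7
finger_force: 5.0
```

Run:
```python
from cp import *
W,p,r0,e,b,xs=capfit();print(inh())
```

```text
top 210 bevel 241 bottom 280 cols 295 349 prof [47, 46, 46, 46, 46, 48, 48, 46, 46, 48, 54, 56, 53, 52, 52, 51, 52, 51, 52, 51, 52, 52, 51, 52, 51, 52, 52, 52, 52, 52, 51, 51, 51, 52, 52, 52, 51, 52, 51, 51, 51, 51, 51, 51, 51, 51, 51, 50, 56, 64, 73, 84, 90, 92, 95, 99, 101, 103]
[43.8 -0.  60.5]
```

Call:
{"api": "arm_command", "payload": {
  "steps": [
    [0, 4, 0, 0, 0],
    [0, 7, 0, 0, 0],
    [0, 7, 0, 2, 0],
    [0, 6, 0, 3.5, 0],
    [0, 5, 0, 4.8, 0],
    [0, 4, 0, 5.8, 0],
    [0, 3, 0, 6.7, 0],
    [0, 2, 0, 7.5, 0],
    [0, 1, 0, 8.3, 0],
    [0, 1, 0, 8.3, 0]
  ],
  "force": 5
}}

```text
clock: 44.02
eef_pos: [537.8, -5.3, 157.1]
eef_rot: [3.142, 0.0, 2.807]
wrist_force: [-0.2, -0.2, 0.1]
finger_gap: 31.6
finger_force: 5.0
```

Run:
```python
from cp import *
W,p,r0,e,b,xs=capfit();print(inh())
```

```text
top 206 bevel 250 bottom 280 cols 293 349 prof [48, 48, 48, 48, 49, 48, 47, 49, 48, 48, 48, 48, 48, 48, 48, 49, 48, 48, 48, 49, 49, 48, 50, 50, 52, 52, 52, 51, 51, 51, 50, 52, 51, 51, 51, 51, 51, 51, 51, 51, 50, 51, 50, 51, 49, 50, 50, 49, 50, 50, 52, 60, 67, 68, 71, 84, 90, 92, 96, 100, 102, 104]
[44.8 -0.  52.2]
```

```bash
cat >> cp.py <<'E'
def tab(W,p,r0,e,w):
    a=np.linspace(0,2*np.pi,72);C=np.c_[16.2*np.cos(a),16.2*np.sin(a),0*a];q=inh()
    for t in (.35,.4,.45,.5,.55,.6):
        def f(v):
            o=p+v[0]*xh+[0,0,v[1]];u=proj(W,tilted([C],o,t)[0]);al=proj(W,tilted([C-[0,0,34]],o,t)[0])
            return (u[:,1].min()-e)**2+(al[:,1].min()-r0)**2
        r=minimize(f,[-6,2],method="Nelder-Mead");o=p+r.x[0]*xh+[0,0,r.x[1]];u=proj(W,tilted([C],o,t)[0])
        X,Z=q[0]+r.x[0]+34*np.sin(t),q[2]+r.x[1]-34*np.cos(t)
        print(t,r.x.round(1),"w",np.ptp(u[:,0]).round(1),w,"bottom off",(X-q[0]).round(1),(Z-q[2]).round(1),"facedist",round(-.5*X+.866*Z,1))
E
python3 - <<'E'
from cp import *
W,p,r0,e,b,xs=capfit();tab(W,p,r0,249.5,np.ptp(xs)+1)
o,W=held("cap",CAP,20,5,np.where(np.arange(400)[:,None]<277,1,0).astype(np.float32)*np.ones((400,640),np.float32),uv=(322,236),ts=(.3,.4,.5,.6));print(o.round(3),inh())
E
```

```text
top 206 bevel 251 bottom 280 cols 293 350 prof [48, 48, 48, 49, 49, 49, 49, 49, 48, 48, 49, 48, 48, 48, 48, 48, 49, 48, 48, 49, 49, 48, 49, 50, 51, 52, 51, 51, 51, 51, 51, 50, 50, 50, 51, 51, 51, 51, 51, 51, 51, 51, 50, 50, 50, 50, 50, 50, 50, 50, 51, 57, 67, 68, 71, 84, 90, 93, 96, 100, 102, 104]
0.35 [-3.6 27.5] w 67.9 58 bottom off 8.1 -4.5 facedist 14.9
0.4 [-7.1 17.8] w 63.4 58 bottom off 6.2 -13.5 facedist 8.0
0.45 [-10.4   8.5] w 59.6 58 bottom off 4.4 -22.1 facedist 1.5
0.5 [-13.5  -0.4] w 56.4 58 bottom off 2.8 -30.2 facedist -4.8
0.55 [-16.4  -8.9] w 53.7 58 bottom off 1.3 -37.9 facedist -10.7
0.6 [-19.1 -17. ] w 51.3 58 bottom off 0.0 -45.1 facedist -16.2
[[ 2.5000e-02  3.0000e-01  1.5360e+00  2.7200e-01 -2.8438e+01]
 [ 3.0000e-02  4.0000e-01  2.6370e+00  2.6000e-01 -2.7622e+01]
 [ 3.5000e-02  5.0000e-01  4.0620e+00  3.4400e-01 -2.5246e+01]
 [ 3.9000e-02  6.0000e-01  5.2380e+00  3.1500e-01 -2.4567e+01]] [44.8 -0.  52.2]
```

Call:
{"api": "arm_command", "payload": {
  "steps": [
    [0, -0.5, 0, 1, 0],
    [0, -1, 0, 1.8, 0],
    [0, -1.5, 0, 2.5, 0],
    [0, -1.5, 0, 2.5, 0]
  ]
}}

```text
clock: 44.82
eef_pos: [539.2, -5.7, 155.2]
eef_rot: [3.141, 0.0, 2.807]
wrist_force: [-2.0, 0.9, 6.2]
finger_gap: 31.8
finger_force: 5.0
```

Call:
{"api": "arm_command", "payload": {
  "steps": [
    [0, 0, 0, 0, 0],
    [0, 0, 0, 0, 0],
    [0, 2, 0, -4, 0],
    [0, 0, 0, -30, 0],
    [0, -30, 0, -70, 0],
    [0, -30, 0, -70, 0],
    [0, -30, 0, -70, 0]
  ],
  "force": 15
}}

```text
clock: 45.7
eef_pos: [566.8, -15.5, 223.6]
eef_rot: [-3.141, -0.002, 2.807]
wrist_force: [-0.4, 1.5, -1.0]
finger_gap: 31.6
finger_force: 15.0
```

Run:
```python
from cp import *
W,p,r0,e,b,xs=capfit();tab(W,p,r0,e-.5,np.ptp(xs)+1);print(inh())
```

```text
top 204 bevel 248 bottom 280 cols 293 350 prof [46, 47, 47, 46, 46, 47, 47, 47, 47, 47, 46, 46, 47, 47, 47, 47, 48, 47, 46, 47, 47, 47, 46, 47, 49, 48, 50, 50, 49, 50, 53, 52, 52, 50, 49, 49, 49, 48, 48, 49, 49, 48, 48, 49, 48, 48, 49, 48, 48, 48, 49, 49, 47, 54, 65, 66, 68, 82, 87, 90, 93, 96, 98, 100]
0.35 [-2.7 27.5] w 67.9 58 bottom off 9.0 -4.4 facedist 87.2
0.4 [-6.1 17.7] w 63.4 58 bottom off 7.1 -13.6 facedist 80.2
0.45 [-9.4  8.2] w 59.6 58 bottom off 5.4 -22.4 facedist 73.5
0.5 [-12.5  -0.9] w 56.3 58 bottom off 3.8 -30.7 facedist 67.1
0.55 [-15.4  -9.6] w 53.5 58 bottom off 2.3 -38.6 facedist 61.0
0.6 [-18.2 -17.8] w 51.1 58 bottom off 1.0 -45.9 facedist 55.3
[ 14.1   0.  118.5]
```

Run:
```python
from cp import *
W=imaging.camera("wrist");p=tool()[0]
tab(W,p,204,253.5,57.5)
img=W["img"].astype(float)
k=cv2.GaussianBlur(W["img"].mean(2).astype(np.float32),(0,0),1)
for c in (300,306,312,322,332,338,344): print(c,k[200:282:2,c].round().astype(int).tolist())
```

```text
0.35 [ 2.1 44.5] w 77.6 57.5 bottom off 13.8 12.6 facedist 99.7
0.4 [-1.  35.9] w 72.4 57.5 bottom off 12.2 4.6 facedist 93.6
0.45 [-4.  27.6] w 68.0 57.5 bottom off 10.8 -3.0 facedist 87.7
0.5 [-6.8 19.7] w 64.3 57.5 bottom off 9.5 -10.2 facedist 82.2
0.55 [-9.5 12.1] w 61.1 57.5 bottom off 8.3 -16.9 facedist 76.9
0.6 [-11.9   4.8] w 58.3 57.5 bottom off 7.3 -23.2 facedist 71.9
300 [186, 229, 229, 229, 234, 234, 193, 101, 56, 45, 45, 45, 44, 45, 45, 45, 45, 45, 45, 45, 45, 45, 45, 45, 46, 46, 46, 49, 54, 51, 49, 49, 49, 49, 49, 48, 48, 57, 96, 121, 111]
306 [189, 229, 229, 226, 167, 69, 46, 46, 46, 47, 46, 47, 46, 46, 46, 47, 47, 47, 47, 47, 47, 47, 47, 47, 47, 47, 49, 51, 51, 49, 49, 49, 49, 48, 48, 48, 48, 48, 52, 80, 105]
312 [220, 229, 227, 148, 55, 46, 46, 47, 47, 47, 46, 47, 47, 46, 46, 46, 47, 47, 47, 46, 46, 47, 47, 47, 47, 49, 50, 51, 53, 50, 49, 49, 48, 48, 49, 48, 48, 48, 48, 59, 72]
322 [222, 230, 193, 71, 46, 47, 47, 47, 47, 47, 47, 47, 47, 47, 47, 47, 46, 46, 47, 47, 47, 47, 47, 47, 48, 50, 50, 51, 51, 49, 49, 48, 48, 48, 48, 48, 48, 48, 49, 59, 71]
332 [223, 229, 228, 163, 61, 46, 47, 47, 47, 47, 47, 47, 47, 46, 47, 47, 47, 47, 46, 46, 47, 47, 47, 47, 47, 48, 49, 50, 53, 51, 49, 49, 48, 48, 48, 48, 48, 49, 49, 49, 69]
338 [197, 229, 229, 230, 209, 101, 47, 45, 45, 46, 45, 45, 45, 45, 45, 46, 45, 45, 45, 45, 45, 45, 45, 46, 46, 46, 48, 50, 51, 49, 48, 48, 48, 48, 48, 48, 48, 48, 50, 88, 109]
344 [196, 229, 229, 230, 234, 236, 235, 200, 96, 49, 46, 46, 45, 45, 45, 45, 45, 45, 45, 45, 44, 45, 45, 44, 45, 45, 44, 45, 48, 49, 49, 49, 49, 48, 48, 48, 52, 72, 111, 123, 112]
```

Run:
```python
from cp import *
print(inh(),tool()[2]["clock"])
for d in (84,75,59): print(d,goto(hw(-.5*d-5,-.3,.866*d+25)))
```

```text
[ 14.   -0.  118.6] 45.85
84 [-61.1   0.3  20.8]
75 [-56.6   0.3  28.6]
59 [-48.6   0.3  42.5]
```

Call:
{"api": "arm_command", "payload": {
  "steps": [
    [0, -30, 0.5, 0, 0],
    [0, -61, 0.5, 5, 0],
    [0, -61, 0.5, 20.8, 0],
    [0, -61, 0.5, 20.8, 0],
    [0, -61, 0.5, 20.8, 0]
  ]
}}

```text
clock: 46.48
eef_pos: [624.7, -34.8, 204.2]
eef_rot: [3.142, 0.0, 2.807]
wrist_force: [0.4, 0.2, -0.6]
finger_gap: 31.4
finger_force: 15.0
```

Run:
```python
from cp import *
V=np.where(np.arange(400)[:,None]<277,1,0).astype(np.float32)*np.ones((400,640),np.float32)
o,W=held("cap",CAP,20,5,V,uv=(322,236),ts=(.45,.5,.55));print(o.round(3),inh())
print("tip",proj(W,np.array([hw(-.5*d,0,.866*d) for d in(71,66,59)])).round(1).tolist())
print([(d["p"],np.round(d["rect"])) for d in trace(W,"spindle")])
img=W["img"];
for y in range(176,212,4): print(y,img[y,300:346:3].mean(1).round().astype(int).tolist())
```

```text
[[  0.032   0.45    5.598   0.055 -23.884]
 [  0.029   0.5     5.505   0.202 -25.898]
 [  0.03    0.55    6.116   0.219 -25.676]] [-47.5  -0.7  99.7]
tip [[320.5, 207.9], [320.5, 202.7], [320.6, 195.8]]
[(0.5, array([322., 194.,  17.,  23.]))]
176 [223, 224, 224, 224, 223, 226, 226, 226, 226, 226, 226, 226, 225, 226, 225, 223]
180 [230, 230, 231, 231, 231, 230, 231, 230, 230, 230, 230, 231, 230, 231, 230, 223]
184 [230, 230, 230, 230, 230, 231, 231, 232, 231, 230, 230, 230, 231, 230, 230, 223]
188 [230, 230, 231, 231, 209, 158, 168, 173, 167, 156, 226, 230, 230, 230, 230, 201]
192 [231, 230, 230, 213, 200, 160, 169, 176, 167, 158, 178, 227, 230, 231, 231, 165]
196 [230, 230, 230, 218, 197, 162, 173, 179, 172, 158, 164, 227, 230, 230, 231, 150]
200 [230, 230, 230, 231, 226, 157, 184, 185, 181, 154, 189, 230, 230, 230, 231, 218]
204 [231, 230, 230, 231, 232, 223, 182, 169, 188, 166, 234, 231, 230, 230, 231, 120]
208 [230, 232, 155, 33, 41, 45, 42, 46, 45, 42, 44, 41, 162, 234, 231, 228]
```

Call:
{"api": "arm_command", "payload": {
  "steps": [
    [0, 2.5, 0, 4.6, 0],
    [0, 4.5, 0, 8.5, 0],
    [0, 6, 0, 11.5, 0],
    [0, 7.5, 0, 14, 0],
    [0, 9, 0, 16.5, 0],
    [0, 9, 0, 16.5, 0]
  ],
  "force": 10
}}

```text
clock: 47.38
eef_pos: [616.6, -32.2, 187.2]
eef_rot: [-3.142, -0.0, 2.807]
wrist_force: [-0.2, 0.1, 0.1]
finger_gap: 31.6
finger_force: 10.0
```

Call:
{"api": "arm_command", "payload": {
  "steps": [
    [0, 0.5, 0, 1, 0],
    [0, 1, 0, 2, 0],
    [0, 1.5, 0, 3, 0],
    [0, 1.5, 0, 3, 0]
  ],
  "force": 6
}}

```text
clock: 47.88
eef_pos: [615.3, -31.7, 184.3]
eef_rot: [-3.142, -0.0, 2.807]
wrist_force: [0.4, -1.0, 0.3]
finger_gap: 32.1
finger_force: 6.0
```

Run:
```python
from cp import *
V=np.where(np.arange(400)[:,None]<277,1,0).astype(np.float32)*np.ones((400,640),np.float32)
o,W=held("cap",CAP,20,5,V,uv=(322,236),ts=(.4,.5,.55));print(o.round(3),inh())
q=inh()
for b in o: X,Y,Z=q+b[2:];print("in spindle",.866*X+.5*Z,Y,-.5*X+.866*Z)
```

```text
[[ 2.3000e-02  4.0000e-01  3.8200e+00  1.1900e-01 -2.7927e+01]
 [ 2.9000e-02  5.0000e-01  5.1520e+00  2.0300e-01 -2.5588e+01]
 [ 3.2000e-02  5.5000e-01  5.8720e+00  1.6500e-01 -2.4992e+01]] [-37.2  -0.5  79.4]
in spindle -3.170770617772579 -0.3809105077365153 61.26547830272796
in spindle -0.8479746955714269 -0.2966061375176148 62.62502547900526
in spindle 0.07339136446687178 -0.33492842962604175 62.781116050612695
```

No side force, and the cap is about 8 mm past the tip with 3–4 mm left to go.

Call:
{"api": "arm_command", "payload": {
  "steps": [
    [0, 0.5, 0, 1, 0],
    [0, 1, 0, 2, 0],
    [0, 1, 0, 2, 0]
  ],
  "force": 5
}}

```text
clock: 48.35
eef_pos: [614.3, -31.4, 182.3]
eef_rot: [-3.142, -0.0, 2.807]
wrist_force: [-0.0, -0.0, -0.3]
finger_gap: 31.4
finger_force: 5.0
```

Call:
{"api": "arm_command", "payload": {
  "steps": [
    [0, 0.5, 0, 1, 0],
    [0, 0.5, 0, 1, 0],
    [0, 0.5, 0, 1, 0]
  ]
}}

```text
clock: 48.72
eef_pos: [613.9, -31.3, 181.3]
eef_rot: [-3.142, 0.0, 2.807]
wrist_force: [1.3, -0.6, -0.4]
finger_gap: 31.7
finger_force: 5.0
```

Call:
{"api": "arm_command", "payload": {
  "steps": [
    [0, 0.5, 0, 1, 0],
    [0, 0.5, 0, 1, 0],
    [0, 0.5, 0, 1, 0]
  ]
}}

```text
clock: 49.1
eef_pos: [613.4, -31.1, 180.3]
eef_rot: [-3.142, 0.0, 2.807]
wrist_force: [-0.4, -0.3, -0.0]
finger_gap: 31.7
finger_force: 5.0
```

Call:
{"api": "arm_command", "payload": {
  "steps": [
    [0, 0.5, 0, 1, 0],
    [0, 0.5, 0, 1, 0],
    [0, 0.5, 0, 1, 0]
  ]
}}

```text
clock: 49.48
eef_pos: [613.0, -30.9, 179.4]
eef_rot: [3.142, 0.0, 2.807]
wrist_force: [0.4, 0.2, -0.6]
finger_gap: 31.5
finger_force: 5.0
```

Call:
{"api": "arm_command", "payload": {
  "steps": [
    [0, 0.5, 0, 1, 0],
    [0, 0.5, 0, 1, 0],
    [0, 0.5, 0, 1, 0]
  ]
}}

```text
clock: 49.85
eef_pos: [612.6, -30.8, 178.5]
eef_rot: [3.142, 0.0, 2.807]
wrist_force: [0.9, -0.3, 1.4]
finger_gap: 31.9
finger_force: 5.0
```

Call:
{"api": "arm_command", "payload": {
  "steps": [
    [0, 0.5, 0, 1, 0],
    [0, 0.5, 0, 1, 0],
    [0, 0.5, 0, 1, 0]
  ]
}}

```text
clock: 50.22
eef_pos: [612.5, -30.7, 178.2]
eef_rot: [3.141, 0.002, 2.807]
wrist_force: [2.8, -0.9, 5.4]
finger_gap: 32.1
finger_force: 5.0
```

Call:
{"api": "arm_command", "payload": {
  "steps": [
    [0, 0.3, 0, 0.7, 0],
    [0, 0.3, 0, 0.7, 0],
    [0, 0, 0, 0, 0],
    [0, 0, 0, 0, 0]
  ]
}}

```text
clock: 50.72
eef_pos: [612.3, -30.6, 177.8]
eef_rot: [3.141, 0.001, 2.807]
wrist_force: [3.3, -1.3, 5.0]
finger_gap: 31.7
finger_force: 5.0
```

Run:
```python
from cp import *
V=np.where(np.arange(400)[:,None]<277,1,0).astype(np.float32)*np.ones((400,640),np.float32)
o,W=held("cap",CAP,20,5,V,uv=(322,236),ts=(.45,.5,.55));q=inh();print(q,tool()[2]["wrist_force"])
for b in o: X,Y,Z=q+b[2:];print(b[:2],"in spindle",.866*X+.5*Z,Y,-.5*X+.866*Z)
```

```text
[-34.   -0.6  72.8] [ 2.84922545 -0.37315433  6.2085767 ]
[0.03891903 0.45      ] in spindle -0.08420608623271875 -0.3159730409903694 58.33193173471366
[0.04349118 0.5       ] in spindle 2.0907253391793255 -0.40459678307097846 59.973276401850285
[0.04898936 0.55      ] in spindle 4.09144754094692 -0.33113454373473894 61.08978102324435
```

Call:
{"api": "arm_command", "payload": {
  "steps": [
    [0, 0, 0, -0.7, 0],
    [0.4, 0, 0, -0.7, 0],
    [0.6, 0, 0, -0.7, 0],
    [0.6, 0, 0, -0.7, 0],
    [0.6, 0, 0, -30, 0],
    [0.6, 0, 0, -65, 0],
    [0.6, 0, 0, -70, 0],
    [0.6, 0, 0, -70, 0]
  ]
}}

```text
clock: 51.82
eef_pos: [611.8, -30.5, 246.6]
eef_rot: [-3.141, -0.001, 2.807]
wrist_force: [0.1, -0.9, -0.6]
finger_gap: 56.4
finger_force: 0.0
```

Run:
```python
from ct import *
W=imaging.camera("wrist");D=imaging.camera("side");T=imaging.camera("top");p,R,s=tool();print(p,s["clock"],s["finger_gap"])
CAP=[cyl(16.2,0,34)]
def fr(parts,v,t=0):
    c,sn=np.cos(v[3]),np.sin(v[3])
    return [np.array([hw(.866*x-.5*z,y,.5*x+.866*z) for x,y,z in np.c_[a[:,0]*c-a[:,2]*sn+v[0],a[:,1]+v[1],a[:,0]*sn+a[:,2]*c+v[2]]]) for a in parts]
V=np.ones((400,640),np.float32);V[276:]=0
for n,parts,z in (("cap",CAP,59),("cassette",CAS,28)):
    L_=trace(W,n)
    if not L_: print("none",n);continue
    g=L_[0]["region"]*V;print(n,np.round(L_[0]["rect"],1),L_[0]["p"])
    def f(v): m=mask(W,fr(parts,v))*V; return 1-np.minimum(m,g).sum()/np.maximum(m,g).sum()
    v0=np.array([0,0,z,0.]);r=minimize(f,v0,method="Nelder-Mead",options=dict(initial_simplex=np.vstack([v0,v0+np.diag([3,3,4,.1])])));print(r.x.round(2),round(r.fun,3),"at home",round(f(v0),3))
    for cn,c in(("side",D),("top",T)):
        P=np.vstack(fr(parts,v0));u=proj(c,P);print(cn,"pred",((u.min(0)+u.max(0))/2).round(1),np.ptp(u,axis=0).round(1),[(np.round(d["rect"],1).tolist(),round(d["p"],2)) for d in find_in(c,n)][:2])
```

```text
[611.61319572 -30.51141378 245.91395046] 51.975 56.54074073564128
cap [322.4 211.1  40.4  57.1] 0.64
[-1.020e+00 -4.100e-01  5.525e+01  5.000e-02] 0.063 at home 0.089
side pred [295.  165.7] [14.8 15. ] [([293.1, 166.8, 13.1, 16.0], 0.44)]
top pred [344.6 161.9] [15.6 19.2] []
cassette [321.8 175.  135.3  75. ] 0.98
[8.900e-01 6.000e-02 2.734e+01 2.000e-02] 0.116 at home 0.133
side pred [301.5 178.2] [38.1 25.9] [([303.4, 179.7, 33.8, 21.5], 0.78), ([419.9, 300.9, 62.2, 41.7], 0.66)]
top pred [340.9 174.6] [51.  37.8] [([198.1, 305.6, 53.9, 53.3], 0.95)]
```

Run:
```python
from cell import job
print(job.sign_off())
```

```text
the job is handed in; nothing more can be done
None
```

The spacer, cassette and cap are on the leaning spindle in that order, each pressed down until the wrist force rose, then released. I handed the job in at about 52 s of robot time; sign-off returned no verdict. The last camera fits agree with everything seated, except that the cap read about 3–4 mm low. I put that down to a height bias the fits had shown before and did not check the cap's seating any other way.

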